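# Set out the bench to polish and lacquer a brass finial

### The job

Set out the bench to polish and lacquer the brass finial: stand the round tin upright in the middle of the little turntable as a riser, and stand the finial upright in the middle of the tin's lid. Stand the felt cone upright, mandrel up, in the middle of the stitched buffing wheel, and lay the long compound bar flat on the table midway between turntable and wheel, with its length square across the line that joins their centres. Do not disturb the short compound bar, the spray bottle or the roll of tape.

Things in the scene. Friction and masses are not known exactly. Their poses are not given: they have to be found in the camera images.
- turntable: small spraying turntable, fixed to the table (it does not turn): flat bare steel disc 110 mm across and 8 mm thick with two turned rings in its top, on a narrower dark foot, 24 mm high in all. Origin at the centre of its underside on the table, z up; its y axis lies along the line through the wheel's centre
- buff_wheel: stitched cotton buffing wheel lying flat, fixed to the table, 100 mm across; its flat top lies 20 mm above the table and is solid (the dark hole is no hole to the touch). Origin at the centre of its underside, z up. Its centre always lies 220 mm from the turntable's; either may be the nearer to the robot
- tin: closed round tin with a grey lid, 55 mm across and 34 mm high, straight sided, flat top, about 120 g. Origin at the centre of its underside, z up
- finial: turned brass bed-knob, 59 mm high, standing: a foot 35 mm across, a ball 40 mm across (widest about 31 mm above the foot) and a small point on top, about 160 g. Origin at the centre of its underside, z up
- felt_cone: polishing cone of grey felt, standing on its wide end: 38 mm across at the bottom, narrowing upward to 50 mm above it, then a steel mandrel 6 mm across up to 77 mm; about 30 g, can be gripped by either. Origin at the centre of its underside, z up along the mandrel
- long_bar: the longer, brown bar of polishing compound, lying flat: 44 mm wide (x), 87 mm long (y), 36 mm high, worn off at one end, about 170 g. Origin at the centre of its underside, z up
- short_bar: bystander: the shorter, green bar of polishing compound, 42 x 64 x 30 mm. Origin at the centre of its underside
- spray_bottle: bystander: upright spray bottle, 58 x 67 mm and 186 mm high. Origin at the centre of its underside
- masking_tape: bystander: roll of tape lying flat, 70 mm across, 25 mm high. Origin at the centre of its underside

How it is judged:
By the outcome, as a careful person would: the job done as asked, in the order asked, and still so for the second after the job is handed in, with the robot touching nothing.
It also fails if it takes over 128 s, if anything falls off the work surface, if the arm or the gripper's body presses on something with over 40 N, if the wrist force passes 120 N, or if a joint passes its speed limit or range.

### The arm

A 6-joint arm with a two-finger parallel gripper is mounted at the origin on the work surface; the furniture and walls round the work are solid. World frame = base frame: x ahead of the robot, y to its left, z up, the work surface at z = 0. Lengths are in m, angles in degrees, forces in N, time in s.
With the tool pointing down it reaches from about 0.35 to 0.925 m from the base axis. Payload 6.4 kg.
Tool frame: the origin (TCP) lies at the very end of the fingers, on their centre line; the grasp point (between the pads) lies 19 mm behind it; z points along the fingers, y is the line along which they close (so a half turn about z gives the same grasp; the last joint's range is limited). The gripper opens to 94 mm and grips with 3 to 60 N. Pads are 16 mm wide; open, the fingers measure 119 mm over their backs; the gripper's body (75 mm by 177 mm) begins 78 mm behind the grasp point.
Start: joints at [56.087, 14.043, 89.255, -0, 76.702, -9.975], TCP at [0.264, 0.594, 0.173] pointing down, gripper open.
Joint ranges: [-179.41, 179.41], [-58.25, 129.5], [7.25, 145.43], [-54.29, 234.29], [11.92, 165.04], [-157.13, 157.13]. Speed limits (degrees/s): [147.25, 147.25, 180, 180, 180, 180].

### API

Orientations are given as a 3x3 rotation matrix whose columns are the frame's x, y, z axes.
In Python, from plant import manip gives the robot as it stands.
- The arm moves only by the shell command python3 -m creep [FORCE], which reads ROWS from standard input. ROWS is a JSON object with one list for each field, all of the same length, 1 to 10, a row being the entries at one place: drx, dry, drz (a rotation vector in units of 5 degrees), tx, ty, tz (the shift in units of 50 mm), aperture (the finger opening in m); each row shifts and turns the commanded pose from where the row before left it, along the tool's axes as they then stand; what a row does not reach is not made up. A row lasts 1/12 s, in which the tool goes at most 0.0417 m and 7.16 degrees, less where a joint would pass 70% of its speed; a pose out of reach is approached as far as the arm can. The fingers move at their own pace and stop on an object; FORCE is the grip in N (left out, the last holds). Time passes only in rows, so rows that do not move let the fingers close. It prints the time, the measured TCP pose, the force, the opening and the grip force at its end. Input that does not fit is refused with a message, and nothing moves.
- manip.observe(): the state, without advancing time (a new reading comes with each control period).
- manip.camera(name): name is "scene" or "side" or "wrist"; returns the picture (384x512x3 uint8, red, green, blue); there is no depth.
- manip.camera_params(name): a dict with "mtx" (3x3 intrinsics, pixels), "pose" (4x4, takes a point from camera to world coordinates); the wrist camera has in their place "hand_eye" (4x4, takes a point from camera to tool coordinates, whose origin is the TCP and whose axes are the flange's). Camera axes: x right, y up, looking along -z (the intrinsics and any distortion apply to the point x, -y, -z); pixel columns grow to the right and rows downward; lengths in m; the calibration is good to about 2 mm. The wrist camera is an equidistant fisheye: a pixel r from the principal point sees the ray r / f radians off the axis. A picture is of the moment at which its call begins: read the wrist's pose just before it. camera_params takes no time and is no camera call.
- manip.job_done(): hands the job in; it is judged then, once.
The state is a dict: "clock": time; "q": joint angles; "qvel": joint speeds; "effort": joint torques, N m; "eef_pos": TCP position; "tool_rot": TCP orientation; "force": force on the tool from outside, world axes, zero at the start; "torque": the same for the moment, N m; "width": finger opening in m; "grasp_force": force on a finger pad.
Only numpy, scipy, OpenCV 4.12 (cv2) and the standard library are available. Lean on these libraries where they do the work, as an engineer would, in place of code of your own. Each camera call takes 0.05 s, during which the arm holds its last target. There are 200 camera calls.

## Working session

There is one attempt and no reset: what is moved stays moved. The work goes in short steps, Python scripts to look and compute and a shell command to move; the robot and the scene stay as the last step left them, time stands still between calls to the robot, and variables do not carry over. Pictures are saved under pics/ and viewed, at most 14 in all, crops included, and the job is handed in when it is done.

```bash
mkdir -p pics; ls; python3 - <<'E'
from plant import manip
import cv2,numpy as np
np.set_printoptions(precision=4,suppress=True)
s=manip.observe();print(s['clock'],s['eef_pos'],s['tool_rot'],s['width'])
for n in ["scene","side","wrist"]:
    im=manip.camera(n);cv2.imwrite(f'pics/{n}0.png',im[:,:,::-1]);print(n,manip.camera_params(n))
E
```

```text
pics
0.0 [0.2634 0.5935 0.1715] [[-0.914   0.4057 -0.001 ]
 [ 0.4057  0.914  -0.0016]
 [ 0.0003 -0.0018 -1.    ]] 0.09423372688508398
scene {'mtx': array([[471.5875,   0.    , 258.8468],
       [  0.    , 471.5875, 186.0993],
       [  0.    ,   0.    ,   1.    ]]), 'pose': array([[ 0.7601,  0.3999, -0.5122, -0.2677],
       [-0.6499,  0.4697, -0.5975, -0.7423],
       [ 0.0017,  0.787 ,  0.6169,  0.911 ],
       [ 0.    ,  0.    ,  0.    ,  1.    ]])}
side {'mtx': array([[485.0943,   0.    , 263.1939],
       [  0.    , 485.0943, 180.2425],
       [  0.    ,   0.    ,   1.    ]]), 'pose': array([[ 0.9996, -0.0083, -0.0269,  0.4132],
       [-0.0204,  0.4426, -0.8965, -1.3287],
       [ 0.0193,  0.8967,  0.4422,  0.7597],
       [ 0.    ,  0.    ,  0.    ,  1.    ]])}
wrist {'mtx': array([[297.3186,   0.    , 259.4757],
       [  0.    , 297.3186, 189.9021],
       [  0.    ,   0.    ,   1.    ]]), 'hand_eye': array([[ 0.0001,  0.9714,  0.2374,  0.0682],
       [ 1.    , -0.0002,  0.0005, -0.001 ],
       [ 0.0005,  0.2374, -0.9714, -0.2133],
       [ 0.    ,  0.    ,  0.    ,  1.    ]])}
```

View pics/scene0.png

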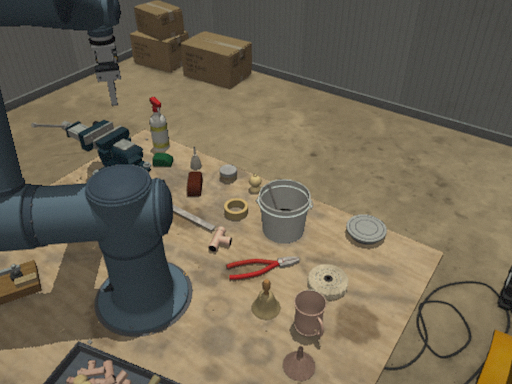

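View pics/side0.png

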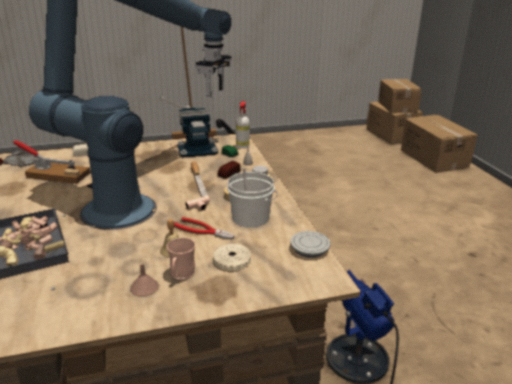

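View pics/wrist0.png

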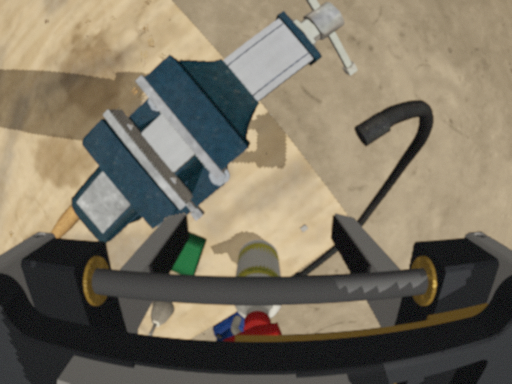

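The scene view shows the tin at (228,172), cone (195,160), long bar (195,183), finial (255,183), turntable (366,230) and wheel (328,281). The bystanders are the short bar (163,159), tape (235,209) and bottle (159,135). A bucket at (284,210), a mug and a bell also stand in the way. The side view shows the turntable at (310,243) and the wheel at (232,258). The wrist view shows only the vice, the green bar and the bottle.

```bash
cat > h.py <<'E'
from plant import manip
import cv2,numpy as np
np.set_printoptions(precision=4,suppress=True)
def ray(n,uv,T=None):
    p=manip.camera_params(n);K=p['mtx'];u=(uv[0]-K[0,2])/K[0,0];v=(uv[1]-K[1,2])/K[1,1]
    if n=='wrist':
        r=np.hypot(u,v);d=np.array([np.sin(r)*u/max(r,1e-9),-np.sin(r)*v/max(r,1e-9),-np.cos(r)]);P=T@p['hand_eye']
    else: d=np.array([u,-v,-1]);P=p['pose']
    d=P[:3,:3]@d;return P[:3,3],d/np.linalg.norm(d)
def plane(n,uv,z,T=None):
    o,d=ray(n,uv,T);return o+d*(z-o[2])/d[2]
def tri(rs):
    A=0;b=0
    for o,d in rs:
        M=np.eye(3)-np.outer(d,d);A=A+M;b=b+M@o
    x=np.linalg.solve(A,b);return x,[np.linalg.norm((np.eye(3)-np.outer(d,d))@(x-o)) for o,d in rs]
def proj(n,X,T=None):
    p=manip.camera_params(n);K=p['mtx'];P=p['pose'] if n!='wrist' else T@p['hand_eye']
    c=np.linalg.inv(P)@np.append(X,1);x,y,z=c[0],-c[1],-c[2]
    if n=='wrist':
        r=np.hypot(x,y);t=np.arctan2(r,z);return np.array([K[0,0]*t*x/r+K[0,2],K[1,1]*t*y/r+K[1,2]])
    return np.array([K[0,0]*x/z+K[0,2],K[1,1]*y/z+K[1,2]])
def T():
    s=manip.observe();M=np.eye(4);M[:3,:3]=s['tool_rot'];M[:3,3]=s['eef_pos'];return M
def snap(name):
    M=T();im=manip.camera('wrist');cv2.imwrite(f'pics/{name}.png',im[:,:,::-1]);np.save(f'pics/{name}.npy',M);return im,M
def go(x,y,z,yaw=None):
    """delta in tool axes to target; yaw = world angle of tool y axis"""
    M=T();d=M[:3,:3].T@(np.array([x,y,z])-M[:3,3])
    cur=np.degrees(np.arctan2(M[1,1],M[0,1]));print('tool d',d,'yaw_y',cur)
    if yaw is not None:
        e=(yaw-cur+90)%180-90;print('rz',-e)
E
python3 - <<'E'
from h import *
for k,uv,z in [('tt',(366,228),.024),('wheel',(328,280),.02),('tin',(228,170),.034),('cone',(195,166),0),('lbar',(195,180),.036),('fin',(255,182),.03),('sbar',(163,157),.03),('tape',(235,207),.025),('bottle',(160,147),0),('bucket',(284,232),0),('buckettop',(284,195),.12),('mug',(309,330),0),('bell',(266,310),0),('funnel',(299,372),0),('belltop',(266,285),.07),('pliers',(265,268),0),('chisel',(195,220),0)]:
    print(k,plane('scene',uv,z))
for k,uv,z in [('tt',(310,242),.024),('wheel',(232,256),.02),('buckettop',(251,185),.12),('bucketbot',(251,220),0)]: print('side',k,plane('side',uv,z))
print(tri([ray('scene',(284,188)),ray('side',(251,183))]))
E
```

```text
tt [ 0.5715 -0.2149  0.024 ]
wheel [ 0.3592 -0.2714  0.02  ]
tin [0.44   0.2328 0.034 ]
cone [0.398  0.3592 0.    ]
lbar [0.3299 0.2548 0.036 ]
fin [0.4681 0.1342 0.03  ]
sbar [0.3248 0.433  0.03  ]
tape [0.3523 0.0863 0.025 ]
bottle [0.3695 0.533  0.    ]
bucket [ 0.4075 -0.0628  0.    ]
buckettop [ 0.4151 -0.0485  0.12  ]
mug [ 0.2331 -0.3328  0.    ]
bell [ 0.1954 -0.2288  0.    ]
funnel [ 0.1444 -0.3914 -0.    ]
belltop [ 0.2055 -0.2161  0.07  ]
pliers [ 0.2796 -0.1287  0.    ]
chisel [0.247  0.1391 0.    ]
side tt [ 0.5782 -0.2167  0.024 ]
side wheel [ 0.3675 -0.2782  0.02  ]
side buckettop [ 0.4158 -0.064   0.12  ]
side bucketbot [ 0.4168 -0.062   0.    ]
(array([ 0.4204, -0.041 ,  0.1244]), [np.float64(0.009555997806610983), np.float64(0.009555997806610959)])
```

Careful with the scale: shifts go in units of 50 mm and turns go in units of 5 degrees. That gives: -0.04 m is -0.8, -0.0305 m is -0.61.

```bash
echo '{"drx":[0,0,0,0,0,0,0,0,0,0],"dry":[0,0,0,0,0,0,0,0,0,0],"drz":[0,0,0,0,0,0,0,0,0,0],"tx":[0,0,-0.61,-0.61,-0.61,-0.61,-0.61,-0.61,-0.61,-0.61],"ty":[0,0,-0.446,-0.446,-0.446,-0.446,-0.446,-0.446,-0.446,-0.446],"tz":[-0.8,-0.8,-0.06,0,0,0,0,0,0,0],"aperture":[0.094,0.094,0.094,0.094,0.094,0.094,0.094,0.094,0.094,0.094]}' | python3 -m creep 20
echo '{"drx":[0,0,0,0,0],"dry":[0,0,0,0,0],"drz":[0,0,0,0,0],"tx":[-0.61,-0.61,-0.61,-0.61,0],"ty":[-0.446,-0.446,-0.446,-0.446,0],"tz":[0,0,0,0,0],"aperture":[0.094,0.094,0.094,0.094,0.094]}' | python3 -m creep
python3 - <<'E'
from h import *
im,M=snap('w1');print(M)
E
```

```text
clock: 0.98
eef_pos: [0.4147, 0.3303, 0.2554]
tool_rot: [[-0.914, 0.405, -0.0], [0.405, 0.914, -0.0], [0.0, -0.0, -1.0]]
force: [1.0, -0.4, 0.7]
width: 0.094
grasp_force: 0.0
clock: 1.4
eef_pos: [0.4919, 0.1962, 0.2552]
tool_rot: [[-0.911, 0.412, 0.0], [0.412, 0.911, -0.002], [-0.001, -0.002, -1.0]]
force: [0.0, -0.1, -0.1]
width: 0.0942
grasp_force: 0.0
[[-0.9113  0.4118  0.0003  0.4919]
 [ 0.4118  0.9113 -0.0018  0.1962]
 [-0.001  -0.0015 -1.      0.2552]
 [ 0.      0.      0.      1.    ]]
```

View pics/w1.png

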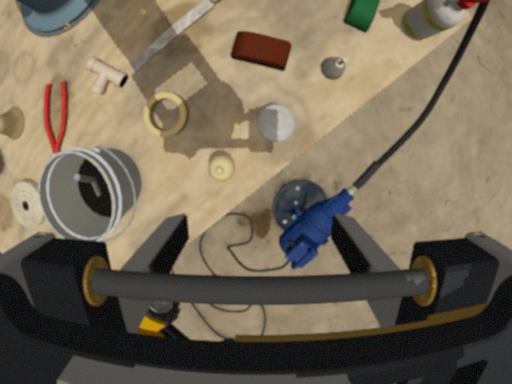

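Wrist view 1 shows the tin's lid at about (277,121), finial (221,166), cone (335,67), long bar (262,50), tape (165,115), green bar (362,10), bucket (88,195) and wheel (28,203).

Scaled: -0.03 m is -0.6.

```bash
echo '{"drx":[0,0,0,0,0],"dry":[0,0,0,0,0],"drz":[0,0,0,0,0],"tx":[0,0,0,0,0],"ty":[-0.6,-0.6,-0.6,-0.6,0],"tz":[0,0,0,0,0],"aperture":[0.094,0.094,0.094,0.094,0.094]}' | python3 -m creep
python3 - <<'E'
from h import *
im,M=snap('w2');print(M)
a=cv2.imread('pics/w1.png')[20:190,130:380];a=cv2.resize(a,None,fx=3,fy=3,interpolation=cv2.INTER_CUBIC)
cv2.imwrite('pics/w1c.png',a)
b=im[:,:,::-1];b=cv2.resize(b[0:190,200:467],None,fx=3,fy=3,interpolation=cv2.INTER_CUBIC);cv2.imwrite('pics/w2c.png',b)
E
```

```text
clock: 1.87
eef_pos: [0.4394, 0.0896, 0.2554]
tool_rot: [[-0.913, 0.408, -0.0], [0.408, 0.913, -0.001], [-0.0, -0.001, -1.0]]
force: [-0.1, -0.2, -0.2]
width: 0.0943
grasp_force: 0.0
[[-0.9131  0.4078 -0.0002  0.4394]
 [ 0.4078  0.9131 -0.0009  0.0896]
 [-0.0002 -0.0009 -1.      0.2554]
 [ 0.      0.      0.      1.    ]]
```

View pics/w1c.png

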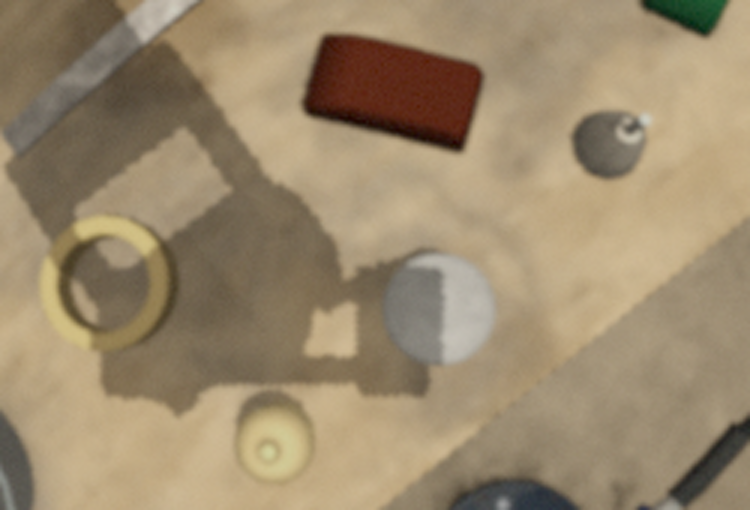

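View pics/w2c.png

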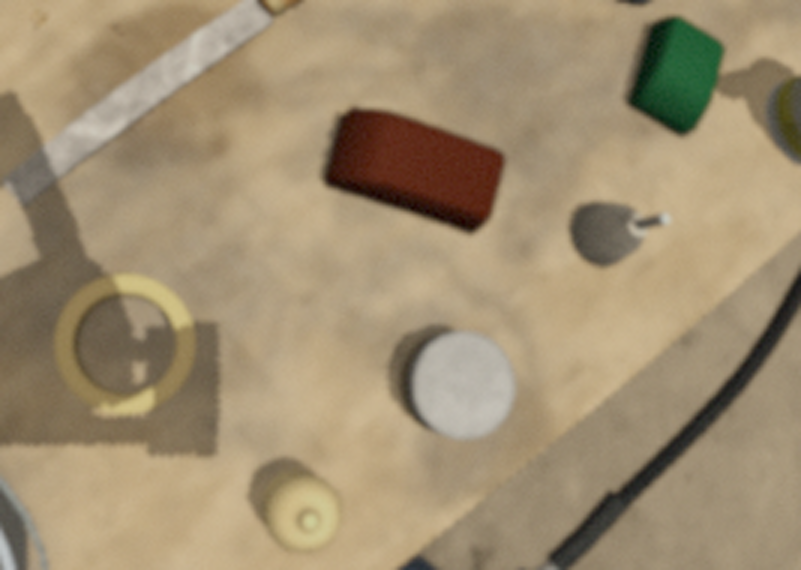

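Crop 1 (3×, offset 130,20) shows the tin's lid centre at (440,307), finial tip (268,450), mandrel tip (645,119) and long-bar corners (325,35) and (482,70). Crop 2 (3×, offset 200,0) shows the lid at (463,385), finial tip (310,520), mandrel tip (663,219) and bar corners (350,108) and (503,153).

```bash
python3 - <<'E'
from h import *
M1=np.load('pics/w1.npy');M2=np.load('pics/w2.npy')
c1=lambda p:np.array([130+(p[0]-1)/3,20+(p[1]-1)/3]);c2=lambda p:np.array([200+(p[0]-1)/3,(p[1]-1)/3])
for k,a,b in [('tin',(440,307),(463,385)),('fintip',(268,450),(310,520)),('finball',(275,440),(303,512)),('mtip',(645,119),(663,219)),('mbase',(630,129),(638,228)),('barTL',(325,35),(350,108)),('barTR',(482,70),(503,153)),('tape',(108,283),(125,344))]:
    x,e=tri([ray('wrist',c1(a),M1),ray('wrist',c2(b),M2)]);print(k,x,e[0])
for n,a,b in [('tin',.034,.034),('mtip',.077,.077)]:pass
print('tin at .034',plane('wrist',c1((440,307)),.034,M1),plane('wrist',c2((463,385)),.034,M2))
print('mtip',plane('wrist',c1((645,119)),.077,M1),plane('wrist',c2((663,219)),.077,M2))
print('fintip',plane('wrist',c1((268,450)),.059,M1),plane('wrist',c2((310,520)),.059,M2))
for p in [(350,108),(503,153)]: print('top',plane('wrist',c2(p),.036,M2))
for p in [(475,232),(327,183)]: print('bot',plane('wrist',c2(p),.0,M2))
for p in [(325,35),(482,70)]: print('top1',plane('wrist',c1(p),.036,M1))
for p in [(463,151),(305,105)]: print('bot1',plane('wrist',c1(p),.0,M1))
print(tri([ray('scene',(366,228)),ray('side',(310,242))]),tri([ray('scene',(328,280)),ray('side',(232,256))]))
print('edge',[plane('wrist',c2(p),0,M2) for p in [(405,567),(800,240)]])
print('short', [plane('wrist',c2(p),.03,M2) for p in [(660,18),(722,45),(690,130)]])
E
```

```text
tin [0.4444 0.2431 0.029 ] 0.000500190649701452
fintip [0.4708 0.1416 0.0581] 0.00017086097392966356
finball [0.4707 0.1416 0.033 ] 0.0007912104210090812
mtip [0.3999 0.3621 0.0736] 0.0004098972642098756
mbase [0.4006 0.3614 0.0481] 0.0011828034805336075
barTL [0.2912 0.2495 0.017 ] 4.623556158327809e-06
barTR [0.3426 0.3118 0.0295] 0.000849841595182786
tape [0.3592 0.0939 0.0152] 0.00012735917636683288
tin at .034 [0.4438 0.2431 0.034 ] [0.4441 0.2414 0.034 ]
mtip [0.3997 0.3611 0.077 ] [0.4    0.3598 0.077 ]
fintip [0.4705 0.1418 0.059 ] [0.4707 0.1414 0.059 ]
top [0.2948 0.2439 0.036 ]
top [0.3423 0.3093 0.036 ]
bot [0.3749 0.2907 0.    ]
bot [0.3219 0.2251 0.    ]
top1 [0.297  0.2484 0.036 ]
top1 [0.3446 0.3101 0.036 ]
bot1 [0.3743 0.2895 0.    ]
bot1 [0.3174 0.225  0.    ]
(array([ 0.5785, -0.2103,  0.0184]), [np.float64(0.0013953644460031583), np.float64(0.0013953644460032505)]) (array([ 0.3665, -0.2658,  0.0106]), [np.float64(0.000685473509021169), np.float64(0.0006854735090211702)])
edge [array([0.5301, 0.184 , 0.    ]), array([0.4454, 0.5054, 0.    ])]
short [array([0.2957, 0.443 , 0.03  ]), array([0.3198, 0.4782, 0.03  ]), array([0.3614, 0.4296, 0.03  ])]
```

```bash
python3 -c "
from h import *
go(.444,.242,.07)"
```

```text
tool d [0.0582 0.1393 0.1856] yaw_y 65.95536084087428
```

Scaled: 0.0265 m is 0.53, 0.0199 m is 0.398.

```bash
echo '{"drx":[0,0,0,0,0,0,0,0,0],"dry":[0,0,0,0,0,0,0,0,0],"drz":[0,0,0,0,0,0,0,0,0],"tx":[0.166,0.166,0.166,0.166,0.166,0.166,0.166,0,0],"ty":[0.398,0.398,0.398,0.398,0.398,0.398,0.398,0,0],"tz":[0.53,0.53,0.53,0.53,0.53,0.53,0.53,0,0],"aperture":[0.094,0.094,0.094,0.094,0.094,0.094,0.094,0.094,0.094]}' | python3 -m creep; python3 -c "
from h import *
go(.444,.242,.007)"
```

```text
clock: 2.67
eef_pos: [0.4424, 0.2439, 0.0683]
tool_rot: [[-0.916, 0.402, -0.004], [0.402, 0.916, -0.001], [0.003, -0.003, -1.0]]
force: [-0.1, -0.3, 0.4]
width: 0.094
grasp_force: 0.0
tool d [-0.0024 -0.0009  0.0613] yaw_y 66.27824112185958
```

```bash
echo '{"drx":[0,0,0,0,0,0,0,0,0],"dry":[0,0,0,0,0,0,0,0,0],"drz":[0,0,0,0,0,0,0,0,0],"tx":[-0.02,0,0,0,0,0,0,0,0],"ty":[0,0,0,0,0,0,0,0,0],"tz":[0.6,0.6,0,0,0,0,0,0,0],"aperture":[0.094,0.094,0.05,0.05,0.05,0.05,0.05,0.05,0.05]}' | python3 -m creep 20
```

```text
clock: 3.42
eef_pos: [0.446, 0.242, 0.011]
tool_rot: [[-0.914, 0.406, 0.002], [0.406, 0.914, 0.0], [-0.001, 0.001, -1.0]]
force: [-1.2, -0.5, -0.6]
width: 0.0516
grasp_force: 0.0
```

```bash
echo '{"drx":[0,0,0,0],"dry":[0,0,0,0],"drz":[0,0,0,0],"tx":[0,0,0,0],"ty":[0,0,0,0],"tz":[0,0,0,0],"aperture":[0.03,0.03,0.03,0.03]}' | python3 -m creep 20
python3 - <<'E'
from h import *
im,M=snap('w3');cv2.imwrite('pics/w3c.png',im[150:384,:,::-1])
E
```

```text
clock: 3.75
eef_pos: [0.4453, 0.2418, 0.01]
tool_rot: [[-0.914, 0.406, -0.0], [0.406, 0.914, -0.0], [0.0, -0.0, -1.0]]
force: [-1.0, -0.9, -0.2]
width: 0.0305
grasp_force: 0.0
```

View pics/w3c.png

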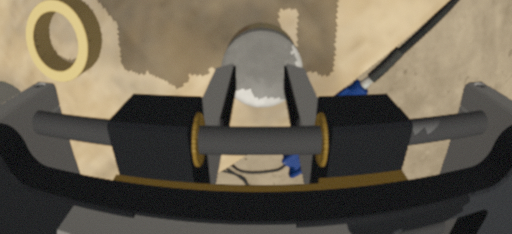

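The picture shows the tin's lid at about (262,215) in full-image pixels. It is still in front of the closed fingers, so they missed it.

```bash
python3 - <<'E'
from h import *
M=np.load('pics/w3.npy')
print(proj('wrist',M[:3,3],M),proj('wrist',(M@[0,0,-.019,1])[:3],M),proj('wrist',np.array([.444,.242,.034]),M))
for z in (.02,.034): print(plane('wrist',(262,211),z,M))
# observe joint/fk vs eef
s=manip.observe();print(s['q'],s['eef_pos'])
E
```

```text
[260.9065 210.6076] [261.0185 218.9593] [260.5363 219.6807]
[0.4429 0.2437 0.02  ]
[0.4388 0.2454 0.034 ]
[ 15.6675   7.4403 115.7591   0.0005  56.81   -50.3968] [0.4453 0.2418 0.01  ]
```

```bash
python3 - <<'E'
from h import *
a=cv2.imread('pics/w3.png')[165:340,190:340];a=cv2.resize(a,(400,467),interpolation=cv2.INTER_CUBIC)
out=[a]
X=T()[:3,3]
im=manip.camera('side');u,v=proj('side',X).astype(int);print('side',u,v)
b=im[v-45:v+32,u-33:u+33,::-1];out.append(cv2.resize(b,(400,467),interpolation=cv2.INTER_CUBIC))
cv2.imwrite('pics/comp1.png',np.hstack(out))
im=manip.camera('scene');cv2.imwrite('pics/scene1.png',im[:,:,::-1]);print(proj('scene',X))
E
```

```text
side 259 173
[227.8616 174.1617]
```

View pics/comp1.png

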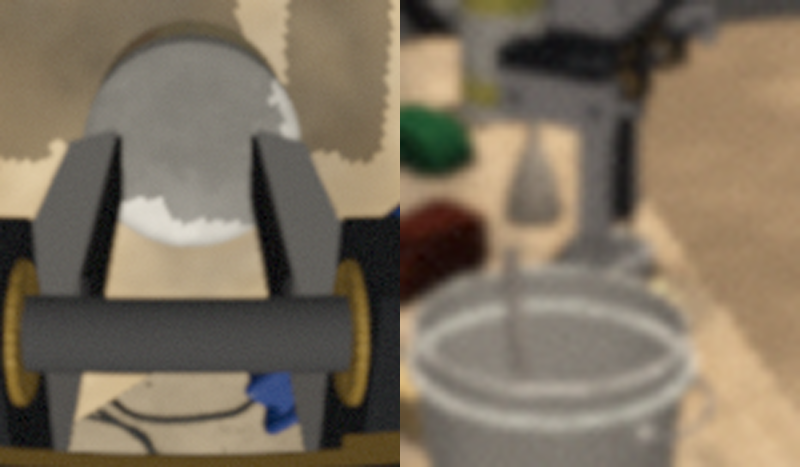

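```bash
python3 - <<'E'
from h import *
X=np.array([.264,.594,.1725])
for n in ('scene','side'):
    print(n,proj(n,X),proj(n,X+[0,0,.04]),proj(n,X+[0,0,.097]))
im=cv2.imread('pics/scene0.png');u,v=proj('scene',X).astype(int)
a=cv2.resize(im[v-50:v+30,u-35:u+35],(395,450),interpolation=cv2.INTER_CUBIC);cv2.circle(a,(int(35.5*395/70),int(50.5*450/80)),3,(0,0,255),1)
im=cv2.imread('pics/side0.png');u,v=proj('side',X).astype(int)
b=cv2.resize(im[v-50:v+30,u-35:u+35],(395,450),interpolation=cv2.INTER_CUBIC);cv2.circle(b,(int(35.5*395/70),int(50.5*450/80)),3,(0,0,255),1)
cv2.imwrite('pics/comp2.png',np.hstack([a,b]))
E
```

```text
scene [115.0286 106.0682] [112.6862  94.8671] [109.2121  78.2543]
side [214.2266 100.4343] [213.9762  90.8451] [213.6116  76.8778]
```

View pics/comp2.png

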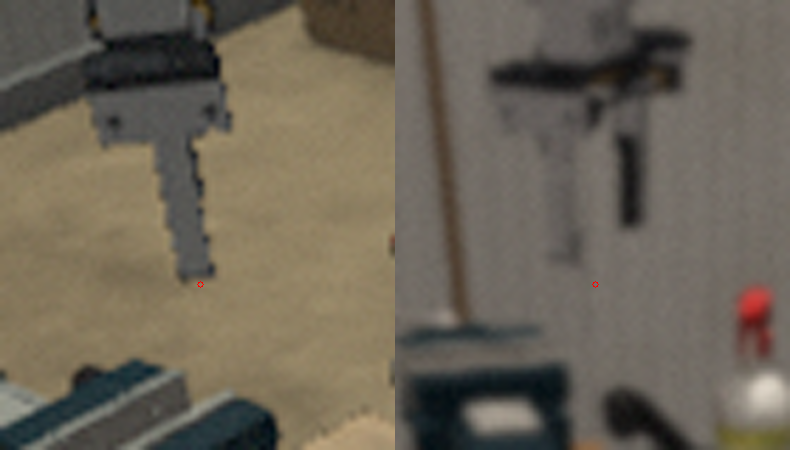

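Both views put the true fingertips about 30 mm above the reported TCP. I'll open the gripper and descend further, watching the force.

Scaled: 0.01 m is 0.2.

```bash
echo '{"drx":[0,0,0,0,0,0,0,0,0],"dry":[0,0,0,0,0,0,0,0,0],"drz":[0,0,0,0,0,0,0,0,0],"tx":[0,0,0,0,0,0,0,0,0],"ty":[0,0,0,0,0,0,0,0,0],"tz":[0,0,0,0,0,0.2,0.2,0,0],"aperture":[0.094,0.094,0.094,0.094,0.094,0.094,0.094,0.094,0.094]}' | python3 -m creep; echo '{"drx":[0,0],"dry":[0,0],"drz":[0,0],"tx":[0,0],"ty":[0,0],"tz":[0.06,0],"aperture":[0.094,0.094]}' | python3 -m creep
```

```text
clock: 4.65
eef_pos: [0.4442, 0.2415, -0.0113]
tool_rot: [[-0.914, 0.406, -0.003], [0.406, 0.914, -0.001], [0.002, -0.002, -1.0]]
force: [-0.5, -0.7, 0.1]
width: 0.0865
grasp_force: 0.0
clock: 4.82
eef_pos: [0.4451, 0.2417, -0.0133]
tool_rot: [[-0.914, 0.406, -0.001], [0.406, 0.914, -0.0], [0.0, -0.0, -1.0]]
force: [-0.5, 0.0, 0.0]
width: 0.0931
grasp_force: 0.0
```

Scaled: 0.004 m is 0.08.

```bash
echo '{"drx":[0,0],"dry":[0,0],"drz":[0,0],"tx":[0,0],"ty":[0,0],"tz":[0.08,0],"aperture":[0.094,0.094]}' | python3 -m creep; echo '{"drx":[0,0],"dry":[0,0],"drz":[0,0],"tx":[0,0],"ty":[0,0],"tz":[0.06,0],"aperture":[0.094,0.094]}' | python3 -m creep;echo '{"drx":[0,0,0,0,0,0,0],"dry":[0,0,0,0,0,0,0],"drz":[0,0,0,0,0,0,0],"tx":[0,0,0,0,0,0,0],"ty":[0,0,0,0,0,0,0],"tz":[0,0,0,0,0,0,0],"aperture":[0.05,0.05,0.05,0.05,0.05,0.05,0.05]}' | python3 -m creep 20
```

```text
clock: 4.98
eef_pos: [0.445, 0.2417, -0.0174]
tool_rot: [[-0.914, 0.406, -0.001], [0.406, 0.914, -0.0], [0.0, -0.0, -1.0]]
force: [-0.1, 0.0, 0.6]
width: 0.094
grasp_force: 0.0
clock: 5.15
eef_pos: [0.445, 0.2417, -0.0204]
tool_rot: [[-0.914, 0.406, -0.001], [0.406, 0.914, -0.0], [0.0, -0.0, -1.0]]
force: [0.8, 0.4, 0.2]
width: 0.0942
grasp_force: 0.0
clock: 5.73
eef_pos: [0.4454, 0.2419, -0.0199]
tool_rot: [[-0.914, 0.406, 0.0], [0.406, 0.914, 0.0], [-0.0, 0.0, -1.0]]
force: [0.2, 0.5, 0.2]
width: 0.0547
grasp_force: 20.0
```

```bash
echo '{"drx":[0,0,0,0,0,0,0,0,0,0],"dry":[0,0,0,0,0,0,0,0,0,0],"drz":[0,0,0,0,0,0,0,0,0,0],"tx":[0,0,0,0,0,0,-0.4,-0.6,-0.6,-0.6],"ty":[0,0,0,0,0,0,-0.3,-0.44,-0.44,-0.44],"tz":[-0.4,-0.7,-0.7,-0.8,-0.8,-0.8,0,0,0,0],"aperture":[0.05,0.05,0.05,0.05,0.05,0.05,0.05,0.05,0.05,0.05]}' | python3 -m creep 25
echo '{"drx":[0,0,0,0,0,0,0,0,0,0],"dry":[0,0,0,0,0,0,0,0,0,0],"drz":[0,0,0,0,0,0,0,0,0,0],"tx":[-0.6,-0.6,-0.6,-0.6,-0.6,-0.6,-0.6,-0.6,-0.6,-0.6],"ty":[-0.44,-0.44,-0.44,-0.44,-0.44,-0.44,-0.44,-0.44,-0.44,-0.44],"tz":[0,0,0,0,0,0,0,0,0,0],"aperture":[0.05,0.05,0.05,0.05,0.05,0.05,0.05,0.05,0.05,0.05]}' | python3 -m creep
echo '{"drx":[0,0,0,0,0],"dry":[0,0,0,0,0],"drz":[0,0,0,0,0],"tx":[-0.6,-0.6,-0.3,0,0],"ty":[-0.44,-0.44,-0.24,0,0],"tz":[0,0,0,0,0],"aperture":[0.05,0.05,0.05,0.05,0.05]}' | python3 -m creep
python3 -c "
from h import *
im,M=snap('w4');print(M)
cv2.imwrite('pics/w4c.png',cv2.resize(im[20:260,50:400,::-1],None,fx=2,fy=2,interpolation=cv2.INTER_CUBIC))"
```

```text
clock: 6.57
eef_pos: [0.5132, 0.122, 0.19]
tool_rot: [[-0.914, 0.405, -0.0], [0.405, 0.914, 0.0], [0.0, -0.0, -1.0]]
force: [-0.4, 0.1, -1.9]
width: 0.0546
grasp_force: 25.0
clock: 7.4
eef_pos: [0.6981, -0.2012, 0.189]
tool_rot: [[-0.914, 0.406, -0.001], [0.406, 0.914, 0.001], [0.002, 0.0, -1.0]]
force: [0.4, 0.2, -1.5]
width: 0.054
grasp_force: 25.0
clock: 7.82
eef_pos: [0.7432, -0.2819, 0.1883]
tool_rot: [[-0.913, 0.407, -0.002], [0.407, 0.913, 0.001], [0.002, 0.0, -1.0]]
force: [-0.2, 0.9, -1.2]
width: 0.0546
grasp_force: 25.0
[[-0.9134  0.407  -0.0021  0.7432]
 [ 0.407   0.9134  0.0014 -0.2819]
 [ 0.0025  0.0005 -1.      0.1883]
 [ 0.      0.      0.      1.    ]]
```

View pics/w4c.png

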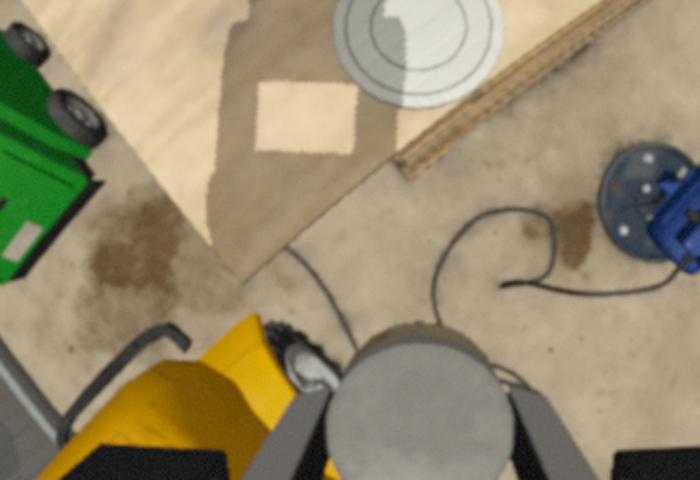

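The turntable's centre is at about (418,22) in the crop, with its rim running from x 333 to 503 and its bottom edge at 108. The tin hangs level between the fingers, lid centre (420,425).

```bash
python3 - <<'E'
from h import *
M=np.load('pics/w4.npy')
print(plane('wrist',(258.7,30.8),.024,M))
for z in (.0,.02,.04,.06):
  X=plane('wrist',(260,232),M[2,3]+z,M); print('lid',z,np.linalg.inv(M)@np.append(X,1))
E
echo '{"drx":[0,0,0,0],"dry":[0,0,0,0],"drz":[0,0,0,0],"tx":[0.6,0.6,0.4,0],"ty":[0,0,0,0],"tz":[0,0,0,0],"aperture":[0.05,0.05,0.05,0.05]}' | python3 -m creep
python3 - <<'E'
from h import *
im,M=snap('w5');print(M[:3,3])
print(proj('wrist',np.array([.578,-.212,.024]),M))
cv2.imwrite('pics/w5c.png',cv2.resize(im[0:250,150:370,::-1],None,fx=2.4,fy=2.4,interpolation=cv2.INTER_CUBIC))
E
```

```text
[ 0.5746 -0.209   0.024 ]
lid 0.0 [-0.0173 -0.0007 -0.      1.    ]
lid 0.02 [-0.0093 -0.0007 -0.02    1.    ]
lid 0.04 [-0.0013 -0.0007 -0.04    1.    ]
lid 0.06 [ 0.0067 -0.0008 -0.06    1.    ]
clock: 8.2
eef_pos: [0.6676, -0.2453, 0.1899]
tool_rot: [[-0.915, 0.404, -0.003], [0.404, 0.915, 0.002], [0.003, 0.0, -1.0]]
force: [-0.4, 0.4, -1.2]
width: 0.0546
grasp_force: 25.0
[ 0.6676 -0.2453  0.1899]
[255.7741  97.7546]
```

View pics/w5c.png

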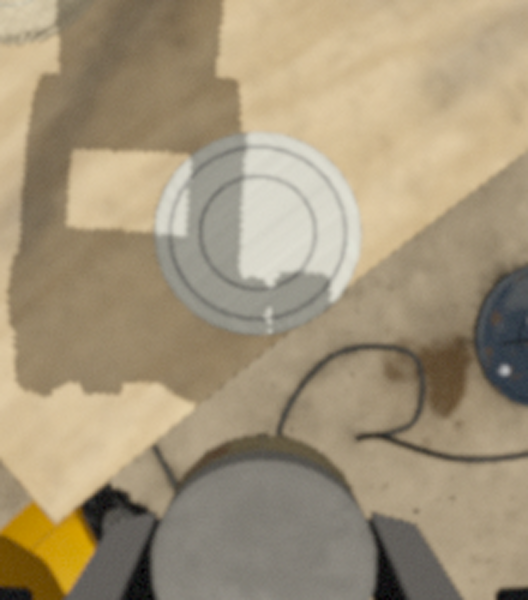

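The turntable's centre is at about (258,232) in the crop, or (257.3,96.5) in the full image. The held lid's centre is at (264,563).

```bash
python3 - <<'E'
from h import *
M4=np.load('pics/w4.npy');M=np.load('pics/w5.npy')
p=plane('wrist',(257.3,96.5),.024,M);print(p,tri([ray('wrist',(258.7,30.8),M4),ray('wrist',(257.3,96.5),M)]))
X=plane('wrist',(260,234),M[2,3]+.054,M);o=np.linalg.inv(M)@np.append(X,1);print('lid in tool',o)
t=np.array([p[0],p[1],0])-M[:3,:3]@[o[0],o[1],0];go(t[0],t[1],.06)
# wheel from w2 picture? scene/side:
print(plane('scene',(328,280),.02),plane('side',(232,256),.02))
E
```

```text
[ 0.5773 -0.2096  0.024 ] (array([ 0.578 , -0.2102,  0.0356]), [np.float64(0.0003226146498383905), np.float64(0.00032261464983836637)])
lid in tool [ 0.0031 -0.0007 -0.054   1.    ]
tool d [ 0.0958 -0.0028  0.1305] yaw_y 66.16052607152281
[ 0.3592 -0.2714  0.02  ] [ 0.3675 -0.2782  0.02  ]
```

```bash
echo '{"drx":[0,0,0,0,0,0,0,0,0,0],"dry":[0,0,0,0,0,0,0,0,0,0],"drz":[0,0,0,0,0,0,0,0,0,0],"tx":[0.64,0.64,0.64,0,0,0,0,0,0,0],"ty":[-0.02,-0.02,-0.02,0,0,0,0,0,0,0],"tz":[0,0,0,0.6,0.7,0.7,0.7,0.6,0.24,0],"aperture":[0.05,0.05,0.05,0.05,0.05,0.05,0.05,0.05,0.05,0.05]}' | python3 -m creep; python3 -c "
from h import *
go(.5745,-.2109,.004)"
```

```text
clock: 9.08
eef_pos: [0.5796, -0.2108, 0.0097]
tool_rot: [[-0.914, 0.405, -0.006], [0.405, 0.914, 0.003], [0.006, 0.001, -1.0]]
force: [-0.5, 0.4, -1.8]
width: 0.0545
grasp_force: 25.0
tool d [ 0.0046 -0.0022  0.0057] yaw_y 66.10086633595135
```

Scaled: 0.003 m is 0.06.

```bash
echo '{"drx":[0,0],"dry":[0,0],"drz":[0,0],"tx":[0,0],"ty":[0,0],"tz":[0.06,0],"aperture":[0.05,0.05]}' | python3 -m creep; echo '{"drx":[0,0],"dry":[0,0],"drz":[0,0],"tx":[0,0],"ty":[0,0],"tz":[0.03,0],"aperture":[0.05,0.05]}' | python3 -m creep;echo '{"drx":[0,0],"dry":[0,0],"drz":[0,0],"tx":[0,0],"ty":[0,0],"tz":[0.03,0],"aperture":[0.05,0.05]}' | python3 -m creep
```

```text
clock: 9.25
eef_pos: [0.5835, -0.2134, 0.0122]
tool_rot: [[-0.914, 0.405, 0.003], [0.405, 0.914, -0.002], [-0.004, -0.0, -1.0]]
force: [0.3, 0.3, -1.5]
width: 0.0544
grasp_force: 25.0
clock: 9.42
eef_pos: [0.583, -0.2133, 0.0104]
tool_rot: [[-0.914, 0.406, 0.003], [0.406, 0.914, -0.002], [-0.003, -0.0, -1.0]]
force: [-0.2, -0.3, -1.4]
width: 0.0546
grasp_force: 25.0
clock: 9.58
eef_pos: [0.582, -0.2128, 0.0077]
tool_rot: [[-0.914, 0.406, 0.001], [0.406, 0.914, -0.001], [-0.001, -0.0, -1.0]]
force: [-0.2, 0.1, -1.0]
width: 0.0544
grasp_force: 25.0
```

Scaled: 0.0025 m is 0.05, 0.0015 m is 0.03.

```bash
echo '{"drx":[0,0,0],"dry":[0,0,0],"drz":[0,0,0],"tx":[0.05,0,0],"ty":[0.03,0,0],"tz":[0.03,0,0],"aperture":[0.05,0.05,0.05]}' | python3 -m creep; echo '{"drx":[0,0],"dry":[0,0],"drz":[0,0],"tx":[0,0],"ty":[0,0],"tz":[0.03,0],"aperture":[0.05,0.05]}' | python3 -m creep;echo '{"drx":[0,0],"dry":[0,0],"drz":[0,0],"tx":[0,0],"ty":[0,0],"tz":[0.03,0],"aperture":[0.05,0.05]}' | python3 -m creep
```

```text
clock: 9.83
eef_pos: [0.5797, -0.21, 0.0054]
tool_rot: [[-0.914, 0.406, -0.0], [0.406, 0.914, 0.0], [0.0, 0.0, -1.0]]
force: [-0.6, -1.0, -2.0]
width: 0.0544
grasp_force: 25.0
clock: 10.0
eef_pos: [0.5802, -0.2103, 0.0042]
tool_rot: [[-0.914, 0.406, 0.0], [0.406, 0.914, -0.0], [-0.001, -0.0, -1.0]]
force: [0.4, 0.1, -1.4]
width: 0.0545
grasp_force: 25.0
clock: 10.17
eef_pos: [0.5803, -0.2103, 0.0041]
tool_rot: [[-0.914, 0.406, -0.0], [0.406, 0.914, 0.0], [0.0, -0.0, -1.0]]
force: [-4.2, 2.6, 8.6]
width: 0.0542
grasp_force: 25.0
```

Scaled: -0.035 m is -0.7, -0.03 m is -0.6.

```bash
echo '{"drx":[0,0,0,0,0,0,0,0,0,0],"dry":[0,0,0,0,0,0,0,0,0,0],"drz":[0,0,0,0,0,0,0,0,0,0],"tx":[0,0,0,0,0,0,0,0,-0.7,-0.7],"ty":[0,0,0,0,0,0,0,0,0,0],"tz":[0,0,0,0,-0.6,-0.7,-0.7,-0.7,-0.6,-0.3],"aperture":[0.094,0.094,0.094,0.094,0.094,0.094,0.094,0.094,0.094,0.094]}' | python3 -m creep; python3 - <<'E'
from h import *
im,M=snap('w6');print(M[:3,3])
u,v=proj('wrist',np.array([.5773,-.2096,.058]),M);print(u,v)
g=cv2.GaussianBlur(cv2.cvtColor(im,cv2.COLOR_RGB2GRAY),(3,3),0)
cv2.imwrite('pics/w6c.png',cv2.resize(im[60:260,150:370,::-1],None,fx=2.4,fy=2.4,interpolation=cv2.INTER_CUBIC))
go(.4707,.1416,.20)
E
```

```text
clock: 11.0
eef_pos: [0.6421, -0.2376, 0.1845]
tool_rot: [[-0.914, 0.406, 0.004], [0.406, 0.914, -0.003], [-0.005, -0.001, -1.0]]
force: [-0.1, -0.4, 1.0]
width: 0.0939
grasp_force: 0.0
[ 0.6421 -0.2376  0.1845]
259.94352324207273 115.94297959481037
tool d [ 0.3175  0.2778 -0.0181] yaw_y 66.02517906852653
```

View pics/w6c.png

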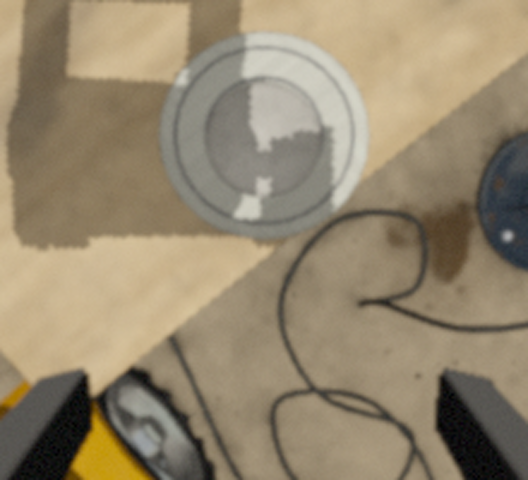

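The tin's lid is at (266,137) in the crop, concentric with the turntable's rings at about (264,134), so that placing is good. Next is the finial.

Careful with the scale: shifts go in units of 50 mm and turns go in units of 5 degrees. That gives: 0.03 m is 0.6, 0.0263 m is 0.526.

```bash
echo '{"drx":[0,0,0,0,0,0,0,0,0,0],"dry":[0,0,0,0,0,0,0,0,0,0],"drz":[0,0,0,0,0,0,0,0,0,0],"tx":[0.4,0.6,0.6,0.6,0.6,0.6,0.6,0.6,0.6,0.6],"ty":[0.346,0.526,0.526,0.526,0.526,0.526,0.526,0.526,0.526,0.526],"tz":[0,0,0,0,0,0,0,0,0,0],"aperture":[0.094,0.094,0.094,0.094,0.094,0.094,0.094,0.094,0.094,0.094]}' | python3 -m creep
echo '{"drx":[0,0,0,0,0,0,0,0],"dry":[0,0,0,0,0,0,0,0],"drz":[0,0,0,0,0,0,0,0],"tx":[0.56,0,0,0,0,0,0,0],"ty":[0.47,0,0,0,0,0,0,0],"tz":[0,0.6,0.7,0.7,0.6,0,0,0],"aperture":[0.094,0.094,0.094,0.094,0.094,0.094,0.094,0.094]}' | python3 -m creep
python3 - <<'E'
from h import *
im,M=snap('w7');go(.4707,.1416,-.022);print(proj('wrist',np.array([.4707,.1416,.059]),M))
E
```

```text
clock: 11.88
eef_pos: [0.4777, 0.114, 0.1795]
tool_rot: [[-0.914, 0.406, 0.0], [0.406, 0.914, 0.0], [-0.0, 0.0, -1.0]]
force: [0.8, -0.2, -0.2]
width: 0.0937
grasp_force: 0.0
clock: 12.55
eef_pos: [0.4643, 0.1455, 0.0514]
tool_rot: [[-0.914, 0.406, 0.003], [0.406, 0.914, 0.0], [-0.002, 0.001, -1.0]]
force: [-0.4, 1.0, 0.1]
width: 0.0938
grasp_force: 0.0
tool d [-0.0067 -0.0013  0.074 ] yaw_y 66.05430373391401
[259.6861 223.3868]
```

```bash
echo '{"drx":[0,0,0,0,0],"dry":[0,0,0,0,0],"drz":[0,0,0,0,0],"tx":[-0.134,0,0,0,0],"ty":[-0.026,0,0,0,0],"tz":[0.7,0.7,0.06,0,0],"aperture":[0.094,0.094,0.094,0.094,0.094]}' | python3 -m creep; for i in 1 2 3; do echo '{"drx":[0,0],"dry":[0,0],"drz":[0,0],"tx":[0,0],"ty":[0,0],"tz":[0.05,0],"aperture":[0.094,0.094]}' | python3 -m creep | grep -E 'eef|force: \['; done
```

```text
clock: 13.02
eef_pos: [0.4703, 0.1417, -0.0211]
tool_rot: [[-0.914, 0.406, 0.003], [0.406, 0.914, 0.0], [-0.003, 0.002, -1.0]]
force: [0.0, -0.2, -0.4]
width: 0.0941
grasp_force: 0.0
eef_pos: [0.4702, 0.1417, -0.0238]
force: [-0.6, -0.5, -0.2]
eef_pos: [0.4689, 0.1416, -0.0278]
force: [0.3, 0.7, 0.4]
eef_pos: [0.4682, 0.1415, -0.031]
force: [-0.3, 1.0, -0.7]
```

```bash
for i in 1 2; do echo '{"drx":[0,0],"dry":[0,0],"drz":[0,0],"tx":[0,0],"ty":[0,0],"tz":[0.05,0],"aperture":[0.094,0.094]}' | python3 -m creep | grep -E 'eef|force: \['; done
```

```text
eef_pos: [0.4687, 0.1415, -0.0327]
force: [-2.9, -1.0, 7.3]
eef_pos: [0.4688, 0.1415, -0.0329]
force: [-13.4, -4.0, 30.4]
```

Scaled: -0.014 m is -0.28, -0.0015 m is -0.03.

```bash
echo '{"drx":[0,0,0,0,0,0,0,0,0,0],"dry":[0,0,0,0,0,0,0,0,0,0],"drz":[0,0,0,0,0,0,0,0,0,0],"tx":[-0.03,0,0,0,0,0,0,0,0,0],"ty":[0,0,0,0,0,0,0,0,0,0],"tz":[-0.28,0,0,0,0,0,0,0,0,0],"aperture":[0.094,0.094,0.02,0.02,0.02,0.02,0.02,0.02,0.02,0.02]}' | python3 -m creep 30
```

```text
clock: 14.68
eef_pos: [0.4697, 0.1409, -0.0219]
tool_rot: [[-0.914, 0.406, -0.0], [0.406, 0.914, -0.0], [0.0, -0.0, -1.0]]
force: [0.8, 0.2, 0.5]
width: 0.044
grasp_force: 0.0
```

```bash
echo '{"drx":[0,0,0],"dry":[0,0,0],"drz":[0,0,0],"tx":[0,0,0],"ty":[0,0,0],"tz":[0,0,0],"aperture":[0.02,0.02,0.02]}' | python3 -m creep 30; python3 -c "
from h import *
go(.5773,-.2096,.19)"
```

```text
clock: 14.93
eef_pos: [0.47, 0.141, -0.0217]
tool_rot: [[-0.914, 0.406, 0.0], [0.406, 0.914, 0.0], [-0.0, 0.0, -1.0]]
force: [0.7, 1.7, 0.1]
width: 0.0366
grasp_force: 30.0
tool d [-0.2404 -0.2768 -0.2118] yaw_y 66.05870779171771
```

```bash
python3 -c "
from h import *
im,M=snap('w8');im2=manip.camera('scene')
a=cv2.resize(im[150:330,180:340,::-1],(400,450),interpolation=cv2.INTER_CUBIC)
u,v=proj('scene',np.array([.4707,.1416,.03])).astype(int);print(u,v)
b=cv2.resize(im2[v-50:v+22,u-32:u+32,::-1],(400,450),interpolation=cv2.INTER_CUBIC)
cv2.imwrite('pics/w8c.png',np.hstack([a,b]));print(proj('wrist',np.array([.4707,.1416,.059]),M),proj('wrist',(M@[0,0,-.052-.03,1])[:3],M))"
```

```text
254 180
[263.2572 260.6025] [261.5719 261.0056]
```

View pics/w8c.png

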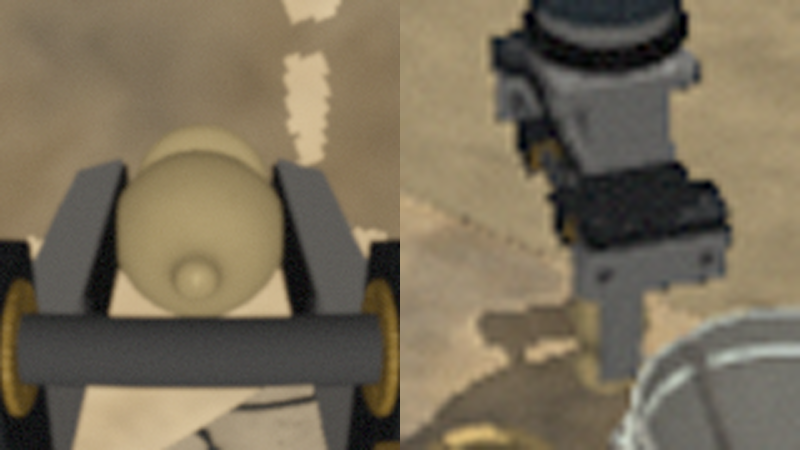

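The finial's tip is at (196,277) in the left half, centred between the fingers. In the scene half the fingers reach down to the finial's foot. I'll lift a little and check the grip.

```bash
echo '{"drx":[0,0,0,0],"dry":[0,0,0,0],"drz":[0,0,0,0],"tx":[0,0,0,0],"ty":[0,0,0,0],"tz":[-0.2,-0.4,-0.4,0],"aperture":[0.02,0.02,0.02,0.02]}' | python3 -m creep 35; python3 - <<'E'
from h import *
im,M=snap('w9');a=cv2.imread('pics/w8.png');b=cv2.imread('pics/w9.png')
g=lambda i:cv2.cvtColor(i,cv2.COLOR_BGR2GRAY)
t=g(a)[245:272,244:274]
r=cv2.matchTemplate(g(b)[225:292,224:294],t,cv2.TM_CCOEFF_NORMED);print(cv2.minMaxLoc(r),'(20,20)=no shift')
E
```

```text
clock: 15.37
eef_pos: [0.4729, 0.1411, 0.0321]
tool_rot: [[-0.914, 0.406, 0.007], [0.406, 0.914, 0.0], [-0.006, 0.003, -1.0]]
force: [0.8, 0.3, -0.3]
width: 0.0368
grasp_force: 35.0
(-0.2518841624259949, 0.9888563752174377, (27, 0), (20, 20)) (20,20)=no shift
```

```bash
echo '{"drx":[0,0,0,0,0],"dry":[0,0,0,0,0],"drz":[0,0,0,0,0],"tx":[0,0,0,0,0],"ty":[0,0,0,0,0],"tz":[-0.6,-0.8,-0.8,-0.8,-0.2],"aperture":[0.02,0.02,0.02,0.02,0.02]}' | python3 -m creep; echo '{"drx":[0,0,0,0,0,0,0,0,0,0],"dry":[0,0,0,0,0,0,0,0,0,0],"drz":[0,0,0,0,0,0,0,0,0,0],"tx":[-0.476,-0.476,-0.476,-0.476,-0.476,-0.476,-0.476,-0.476,-0.476,-0.476],"ty":[-0.556,-0.556,-0.556,-0.556,-0.556,-0.556,-0.556,-0.556,-0.556,-0.556],"tz":[0,0,0,0,0,0,0,0,0,0],"aperture":[0.02,0.02,0.02,0.02,0.02,0.02,0.02,0.02,0.02,0.02]}' | python3 -m creep; echo '{"drx":[0,0,0,0,0,0,0],"dry":[0,0,0,0,0,0,0],"drz":[0,0,0,0,0,0,0],"tx":[0,0,0,0,0,0,0],"ty":[0,0,0,0,0,0,0],"tz":[0.6,0.7,0.7,0.6,0,0,0],"aperture":[0.02,0.02,0.02,0.02,0.02,0.02,0.02]}' | python3 -m creep; python3 -c "
from h import *
go(.5773,-.2096,.036)"
```

```text
clock: 15.83
eef_pos: [0.4728, 0.1411, 0.194]
tool_rot: [[-0.914, 0.406, 0.009], [0.406, 0.914, 0.0], [-0.008, 0.004, -1.0]]
force: [1.3, 0.1, -0.3]
width: 0.0364
grasp_force: 35.0
clock: 16.67
eef_pos: [0.5737, -0.2112, 0.1854]
tool_rot: [[-0.914, 0.406, -0.003], [0.406, 0.914, 0.002], [0.004, 0.0, -1.0]]
force: [0.5, 0.5, -0.8]
width: 0.0363
grasp_force: 35.0
clock: 17.25
eef_pos: [0.5752, -0.2101, 0.0591]
tool_rot: [[-0.914, 0.406, 0.001], [0.406, 0.914, -0.001], [-0.001, -0.0, -1.0]]
force: [-0.3, -0.2, -1.3]
width: 0.0363
grasp_force: 35.0
tool d [-0.0017  0.0013  0.0231] yaw_y 66.06855099832714
```

Scaled: 0.009 m is 0.18, -0.0015 m is -0.03.

```bash
echo '{"drx":[0,0,0,0],"dry":[0,0,0,0],"drz":[0,0,0,0],"tx":[-0.03,0,0,0],"ty":[0.02,0,0,0],"tz":[0.18,0.18,0,0],"aperture":[0.02,0.02,0.02,0.02]}' | python3 -m creep; for i in 1 2 3; do echo '{"drx":[0,0],"dry":[0,0],"drz":[0,0],"tx":[0,0],"ty":[0,0],"tz":[0.03,0],"aperture":[0.02,0.02]}' | python3 -m creep | grep -E 'eef|force: \['; done
python3 - <<'E'
from h import *
im,M=snap('w10');a=cv2.imread('pics/w8.png');b=cv2.imread('pics/w10.png')
g=lambda i:cv2.cvtColor(i,cv2.COLOR_BGR2GRAY)
r=cv2.matchTemplate(g(b)[225:292,224:294],g(a)[245:272,244:274],cv2.TM_CCOEFF_NORMED);print(cv2.minMaxLoc(r)[1::2])
E
```

```text
clock: 17.58
eef_pos: [0.5761, -0.2092, 0.04]
tool_rot: [[-0.914, 0.406, -0.001], [0.406, 0.914, 0.0], [0.001, 0.0, -1.0]]
force: [-0.7, -0.4, -1.6]
width: 0.0362
grasp_force: 35.0
eef_pos: [0.5765, -0.2095, 0.0389]
force: [-0.4, 0.3, -2.2]
eef_pos: [0.5763, -0.2095, 0.0372]
force: [0.5, 0.0, -2.4]
eef_pos: [0.5767, -0.2097, 0.0363]
force: [-0.7, 1.4, 2.7]
(0.987199068069458, (20, 20))
```

Scaled: -0.035 m is -0.7, -0.03 m is -0.6.

```bash
echo '{"drx":[0,0,0,0,0,0,0,0,0,0],"dry":[0,0,0,0,0,0,0,0,0,0],"drz":[0,0,0,0,0,0,0,0,0,0],"tx":[0,0,0,0,0,0,0,0,-0.6,-0.6],"ty":[0,0,0,0,0,0,0,0,0,0],"tz":[0.008,0,0,0,-0.4,-0.7,-0.7,-0.7,-0.5,0],"aperture":[0.05,0.06,0.07,0.08,0.08,0.08,0.08,0.08,0.08,0.08]}' | python3 -m creep
python3 - <<'E'
from h import *
im,M=snap('w11');print(M[:3,3])
p=proj('wrist',np.array([.5773,-.2096,.117]),M);q=proj('wrist',np.array([.5773,-.2096,.058]),M);print('tip exp',p,'lid exp',q)
hsv=cv2.cvtColor(im,cv2.COLOR_RGB2HSV);m=cv2.inRange(hsv,(18,50,80),(40,255,255))
m[:int(p[1])-60]=0;m[int(p[1])+60:]=0;m[:,:int(p[0])-60]=0;m[:,int(p[0])+60:]=0
n,l,s,c=cv2.connectedComponentsWithStats(m);
for i in range(1,n):
    if s[i,4]>100: print(s[i],c[i])
print('ball exp',proj('wrist',np.array([.5773,-.2096,.091]),M))
go(.400,.3605,.19)
E
```

```text
clock: 18.97
eef_pos: [0.6345, -0.2354, 0.1934]
tool_rot: [[-0.914, 0.406, 0.01], [0.406, 0.914, -0.006], [-0.012, -0.001, -1.0]]
force: [0.5, 0.2, 0.8]
width: 0.0795
grasp_force: 0.0
[ 0.6345 -0.2354  0.1934]
tip exp [261.1508 123.3086] lid exp [260.9599 121.9223]
[ 201   63  120  120 8431] [259.8882 122.8281]
[ 242  105   38   38 1140] [260.3667 123.3333]
ball exp [261.0578 122.6337]
tool d [ 0.4593  0.4498 -0.0058] yaw_y 66.02920682551607
```

Scaled: 0.027 m is 0.54, 0.0265 m is 0.53.

```bash
echo '{"drx":[0,0,0,0,0,0,0,0,0,0],"dry":[0,0,0,0,0,0,0,0,0,0],"drz":[0,0,0,0,0,0,0,0,0,0],"tx":[0.54,0.54,0.54,0.54,0.54,0.54,0.54,0.54,0.54,0.54],"ty":[0.53,0.53,0.53,0.53,0.53,0.53,0.53,0.53,0.53,0.53],"tz":[0,0,0,0,0,0,0,0,0,0],"aperture":[0.06,0.06,0.06,0.06,0.06,0.06,0.06,0.06,0.06,0.06]}' | python3 -m creep >/dev/null; echo '{"drx":[0,0,0,0,0,0,0],"dry":[0,0,0,0,0,0,0],"drz":[0,0,0,0,0,0,0],"tx":[0.54,0.54,0.54,0.54,0,0,0],"ty":[0.53,0.53,0.53,0.53,0,0,0],"tz":[0,0,0,0,0,0,0],"aperture":[0.06,0.06,0.06,0.06,0.06,0.06,0.06]}' | python3 -m creep
python3 - <<'E'
from h import *
im,M=snap('w12');print(M[:3,3])
p=proj('wrist',np.array([.4,.3605,.077]),M);q=proj('wrist',np.array([.4,.3605,0]),M);print('tip exp',p,'base exp',q)
go(.400,.3605,.10)
E
```

```text
clock: 20.43
eef_pos: [0.4362, 0.2584, 0.185]
tool_rot: [[-0.914, 0.405, -0.0], [0.405, 0.914, -0.0], [-0.0, -0.0, -1.0]]
force: [0.7, 0.4, -0.0]
width: 0.0599
grasp_force: 0.0
[0.4362 0.2584 0.185 ]
tip exp [332.6827 114.3551] base exp [318.9826 114.9384]
tool d [0.075  0.0789 0.085 ] yaw_y 66.00846283444065
```

Scaled: 0.03 m is 0.6, 0.0263 m is 0.526.

```bash
echo '{"drx":[0,0,0,0,0,0,0,0,0],"dry":[0,0,0,0,0,0,0,0,0],"drz":[0,0,0,0,0,0,0,0,0],"tx":[0.5,0.5,0.5,0,0,0,0,0,0],"ty":[0.526,0.526,0.526,0,0,0,0,0,0],"tz":[0,0,0,0.6,0.6,0.5,0,0,0],"aperture":[0.06,0.06,0.06,0.06,0.06,0.06,0.06,0.06,0.06]}' | python3 -m creep; python3 -c "
from h import *
go(.400,.3605,.021)"
```

```text
clock: 21.23
eef_pos: [0.4013, 0.361, 0.1019]
tool_rot: [[-0.913, 0.407, 0.002], [0.407, 0.913, 0.001], [-0.001, 0.002, -1.0]]
force: [0.5, 0.1, -0.4]
width: 0.0601
grasp_force: 0.0
tool d [ 0.0011 -0.0012  0.0809] yaw_y 65.96316339258668
```

```bash
echo '{"drx":[0,0,0,0,0,0,0,0,0,0],"dry":[0,0,0,0,0,0,0,0,0,0],"drz":[0,0,0,0,0,0,0,0,0,0],"tx":[0.02,0,0,0,0,0,0,0,0,0],"ty":[-0.02,0,0,0,0,0,0,0,0,0],"tz":[0.7,0.7,0.22,0,0,0,0,0,0,0],"aperture":[0.06,0.06,0.06,0.03,0.0,0.0,0,0,0,0]}' | python3 -m creep 15;echo '{"drx":[0,0,0],"dry":[0,0,0],"drz":[0,0,0],"tx":[0,0,0],"ty":[0,0,0],"tz":[0,0,0],"aperture":[0,0,0]}' | python3 -m creep
```

```text
clock: 22.07
eef_pos: [0.3987, 0.361, 0.02]
tool_rot: [[-0.914, 0.406, 0.001], [0.406, 0.914, 0.001], [-0.001, 0.001, -1.0]]
force: [-0.4, -0.3, -0.1]
width: 0.0169
grasp_force: 0.0
clock: 22.32
eef_pos: [0.3983, 0.3607, 0.0192]
tool_rot: [[-0.914, 0.406, -0.0], [0.406, 0.914, -0.0], [0.0, -0.0, -1.0]]
force: [0.2, 0.2, 0.7]
width: 0.0052
grasp_force: 15.0
```

Scaled: -0.0328 m is -0.656, -0.0163 m is -0.326.

```bash
echo '{"drx":[0,0,0,0,0,0,0,0,0,0],"dry":[0,0,0,0,0,0,0,0,0,0],"drz":[0,0,0,0,0,0,0,0,0,0],"tx":[0,0,0,0,0,0,0,-0.18,-0.326,-0.326],"ty":[0,0,0,0,0,0,0,-0.36,-0.656,-0.656],"tz":[-0.3,-0.7,-0.8,-0.8,-0.8,-0.8,-0.2,0,0,0],"aperture":[0,0,0,0,0,0,0,0,0,0]}' | python3 -m creep 20; echo '{"drx":[0,0,0,0,0,0,0,0,0,0],"dry":[0,0,0,0,0,0,0,0,0,0],"drz":[0,0,0,0,0,0,0,0,0,0],"tx":[-0.326,-0.326,-0.326,-0.326,-0.326,-0.326,-0.326,-0.326,-0.326,-0.326],"ty":[-0.656,-0.656,-0.656,-0.656,-0.656,-0.656,-0.656,-0.656,-0.656,-0.656],"tz":[0,0,0,0,0,0,0,0,0,0],"aperture":[0,0,0,0,0,0,0,0,0,0]}' | python3 -m creep;echo '{"drx":[0,0,0,0,0,0,0,0,0],"dry":[0,0,0,0,0,0,0,0,0],"drz":[0,0,0,0,0,0,0,0,0],"tx":[-0.326,-0.326,-0.326,-0.326,-0.326,-0.18,0,0,0],"ty":[-0.656,-0.656,-0.656,-0.656,-0.656,-0.36,0,0,0],"tz":[0,0,0,0,0,0,0,0,0],"aperture":[0,0,0,0,0,0,0,0,0]}' | python3 -m creep
python3 - <<'E'
from h import *
im,M=snap('w13');print(M)
p=proj('wrist',np.array([.363,-.270,.02]),M);print('exp',p)
u,v=p.astype(int);g=cv2.GaussianBlur(cv2.cvtColor(im,cv2.COLOR_RGB2GRAY),(3,3),0)
c=g[max(v-60,0):v+60,u-60:u+60];print(c[::6,::5])
E
```

```text
clock: 23.15
eef_pos: [0.402, 0.2668, 0.2388]
tool_rot: [[-0.915, 0.403, -0.0], [0.403, 0.915, -0.0], [0.0, -0.001, -1.0]]
force: [1.1, 0.0, -0.2]
width: 0.0053
grasp_force: 20.0
clock: 23.98
eef_pos: [0.4178, -0.1002, 0.2387]
tool_rot: [[-0.914, 0.406, -0.0], [0.406, 0.914, 0.0], [0.0, 0.0, -1.0]]
force: [0.9, -0.3, -0.0]
width: 0.0053
grasp_force: 20.0
clock: 24.73
eef_pos: [0.4271, -0.3005, 0.2387]
tool_rot: [[-0.914, 0.405, -0.001], [0.405, 0.914, 0.001], [0.001, 0.001, -1.0]]
force: [-0.9, 0.1, -0.0]
width: 0.0054
grasp_force: 20.0
[[-0.9142  0.4053 -0.0007  0.4271]
 [ 0.4053  0.9142  0.0012 -0.3005]
 [ 0.0011  0.0008 -1.      0.2387]
 [ 0.      0.      0.      1.    ]]
exp [261.5197 116.912 ]
[[156 156 107  82 113 119 116 116 119 117 114 121 124 128 179 183 186 179
  184 185 185 185 184 178]
 [187 170  85  92 110 117 121 122 118 115 123 123 119 120 178 183 179 184
  184 185 185 186 187 181]
 [150  92 101 156 141 125 120 120 120 119 119 115 113 143 179 183 182 178
  181 185 188 188 187 176]
 [ 97 114 154 163 173 177 176 153 134 119 115 112 115 177 182 182 179 181
  183 186 188 1
[... 928 characters left out ...]
93  94 100 107 113 117 124 135 180 190 152 127 131 129 132 192 196
  192 176 166 153 149 156]
 [ 92  92  92 106 114 115 116 107 125 167 196 165 130 127 130 129 187 184
  184 171 155 155 159 166]
 [ 90  95 103 109 116 115 107 102 103 114 125 130 125 126 124 133 182 182
  172 166 154 155 168 166]
 [124  98 108 116 114 110 100  97 109 139 171 176 149 138 125 184 181 179
  174 157 158 164 165 168]
 [171 175 181 180 159 143 144 137 165 180 181 184 184 184 183 178 177 175
  163 156 154 164 168 176]
 [183 183 181 176 166 157 164 177 181 182 188 189 188 181 176 179 179 171
  157 158 168 176 177 181]
 [185 182 176 173 164 166 177 186 185 186 190 186 177 176 179 179 174 164
  160 169 177 176 180 186]]
```

```bash
python3 - <<'E'
from h import *
M=np.load('pics/w13.npy');im=cv2.imread('pics/w13.png');g=cv2.cvtColor(im,cv2.COLOR_BGR2GRAY)
m=(g<85);m[:95]=0;m[140:]=0;m[:,:245]=0;m[:,290:]=0
ys,xs=np.nonzero(m);c=(xs.mean(),ys.mean());print(len(xs),c,xs.min(),xs.max(),ys.min(),ys.max())
w=plane('wrist',c,.02,M);t=np.array([.5773,-.2096]);d=w[:2]-t;L=np.linalg.norm(d);print(w,L,np.degrees(np.arctan2(*-d[::-1])))
w2=t+d/L*.22;print('wheel',w2,'mid',(t+w2)/2);go(w[0],w[1],.10)
# held cone mandrel tip location
E
```

```text
147 (np.float64(264.70068027210885), np.float64(116.61904761904762)) 258 271 111 123
[ 0.3645 -0.2656  0.02  ] 0.22009662898307644 14.750692727464026
wheel [ 0.3646 -0.2656] mid [ 0.4709 -0.2376]
tool d [0.0713 0.0062 0.139 ] yaw_y 66.13088732146987
```

Scaled: 0.035 m is 0.7, 0.025 m is 0.5.

```bash
echo '{"drx":[0,0,0,0,0,0,0,0,0,0],"dry":[0,0,0,0,0,0,0,0,0,0],"drz":[0,0,0,0,0,0,0,0,0,0],"tx":[0.5,0.5,0.43,0,0,0,0,0,0,0],"ty":[0.04,0.04,0.04,0,0,0,0,0,0,0],"tz":[0,0,0,0.7,0.7,0.7,0.7,0.7,0,0],"aperture":[0,0,0,0,0,0,0,0,0,0]}' | python3 -m creep; python3 -c "
from h import *
go(.364,-.2656,.0395)"
```

```text
clock: 25.62
eef_pos: [0.3636, -0.2651, 0.0635]
tool_rot: [[-0.915, 0.404, -0.002], [0.404, 0.915, 0.003], [0.003, 0.002, -1.0]]
force: [1.1, -0.6, 1.1]
width: 0.0052
grasp_force: 20.0
tool d [-0.0006 -0.0004  0.0239] yaw_y 66.14652479680878
```

Scaled: 0.01 m is 0.2.

```bash
echo '{"drx":[0,0,0,0],"dry":[0,0,0,0],"drz":[0,0,0,0],"tx":[0,0,0,0],"ty":[0,0,0,0],"tz":[0.2,0.2,0,0],"aperture":[0,0,0,0]}' | python3 -m creep; for i in 1 2 3; do echo '{"drx":[0,0],"dry":[0,0],"drz":[0,0],"tx":[0,0],"ty":[0,0],"tz":[0.03,0],"aperture":[0,0]}' | python3 -m creep | grep -E 'eef|force: \['; done
```

```text
clock: 25.95
eef_pos: [0.3645, -0.2673, 0.0447]
tool_rot: [[-0.914, 0.406, 0.0], [0.406, 0.914, -0.001], [-0.001, -0.0, -1.0]]
force: [-0.3, 0.6, -0.3]
width: 0.0053
grasp_force: 20.0
eef_pos: [0.3646, -0.2675, 0.0433]
force: [1.1, -0.2, -0.6]
eef_pos: [0.3643, -0.2672, 0.0413]
force: [-0.4, 0.5, -0.6]
eef_pos: [0.3642, -0.267, 0.0396]
force: [-0.9, -0.1, -0.2]
```

Scaled: 0.001 m is 0.02, 0.0005 m is 0.01.

```bash
echo '{"drx":[0,0],"dry":[0,0],"drz":[0,0],"tx":[0.01,0],"ty":[0.02,0],"tz":[0.02,0],"aperture":[0,0]}' | python3 -m creep; echo '{"drx":[0,0],"dry":[0,0],"drz":[0,0],"tx":[0,0],"ty":[0,0],"tz":[0.02,0],"aperture":[0,0]}' | python3 -m creep
```

```text
clock: 26.62
eef_pos: [0.3645, -0.2666, 0.0393]
tool_rot: [[-0.914, 0.406, 0.0], [0.406, 0.914, -0.001], [-0.001, -0.001, -1.0]]
force: [-2.0, -0.9, 2.6]
width: 0.0053
grasp_force: 20.0
clock: 26.78
eef_pos: [0.3648, -0.2669, 0.0393]
tool_rot: [[-0.914, 0.406, 0.0], [0.406, 0.914, -0.001], [-0.001, -0.001, -1.0]]
force: [-2.8, 2.0, 10.1]
width: 0.0053
grasp_force: 20.0
```

```bash
echo '{"drx":[0,0,0,0,0,0,0,0,0,0],"dry":[0,0,0,0,0,0,0,0,0,0],"drz":[0,0,0,0,0,0,0,0,0,0],"tx":[0,0,0,0,0,0,0,0,-0.6,-0.6],"ty":[0,0,0,0,0,0,0,0,0,0],"tz":[0,0,0,0,-0.6,-0.7,-0.7,-0.8,-0.8,-0.4],"aperture":[0.02,0.05,0.05,0.05,0.05,0.05,0.05,0.05,0.05,0.05]}' | python3 -m creep; python3 - <<'E'
from h import *
im,M=snap('w14');print(M[:3,3])
w=np.array([.3646,-.2656])
for z in (.02,.07,.097): print('exp',z,proj('wrist',np.append(w,z),M))
u,v=proj('wrist',np.append(w,.02),M).astype(int);g=cv2.cvtColor(im,cv2.COLOR_RGB2GRAY);print(g[v-45:v+45:4,u-45:u+45:4])
cv2.imwrite('pics/w14c.png',cv2.resize(im[v-75:v+75,u-100:u+100,::-1],None,fx=4,fy=4,interpolation=cv2.INTER_CUBIC))
E
```

```text
clock: 27.62
eef_pos: [0.4156, -0.2893, 0.2358]
tool_rot: [[-0.914, 0.407, 0.004], [0.406, 0.914, -0.005], [-0.006, -0.003, -1.0]]
force: [0.5, -0.6, 1.0]
width: 0.0496
grasp_force: 0.0
[ 0.4156 -0.2893  0.2358]
exp 0.02 [261.365  126.0002]
exp 0.07 [261.4849 127.2053]
exp 0.097 [261.5637 127.9983]
[[166 175 179 180 178 184 138 117 116 109 110 123 177 181 184 179 176 179
  182 186 186 188 184]
 [172 175 171 171 179 178 119 116 117 115 112 168 180 180 180 180 179 182
  181 182 185 185 182]
 [174 171 167 175 175 141 113 113 113 111 112 173 177 173 179 178 178 181
  185 187 187 186 182]
 [172 172 177 167 159 106 105 107 110 127 131 189 191 184 181 175 178 182
  183 182 179 178 174]
 [109 130 150 152 144 100 104 131 139 137 139 197 203 199 202 192 183 180
  176 171 167 161 164]
 [110 112 107 103 110 105 126 126 128 134 183 199 202 203 193 200 200 188
  166 163 152 151 157]
 [118 114 112 103 102 130 133 127 127 137 193 183 190 194 203 199 196 198
  185 172 166 164 167]
 [117 117 107 100 122 128 129 127 131 166 203 176 139 141 139 139 192 199
  201 173 169 170 168]
 [120 115 111 102 125 12
[... 731 characters left out ...]
193 180 173 161 149]
 [108 111 117 117 118 129 136 136 126 129 124 127 131 131 129 122 183 193
  188 174 164 154 153]
 [118 114 119 117 120 132 139 134 130 125 125 129 125 128 120 119 179 184
  184 173 159 150 156]
 [166 122 114 123 157 151 139 126 133 126 174 145 131 129 119 120 173 180
  171 170 158 152 153]
 [173 176 168 158 157 157 167 170 160 162 189 187 187 184 156 166 181 177
  176 165 155 153 159]
 [175 168 164 154 151 159 170 173 176 178 179 183 183 184 185 182 178 178
  172 159 154 157 165]
 [175 166 159 154 154 165 176 180 178 178 181 183 184 183 180 177 176 170
  164 159 153 156 165]
 [175 161 154 155 162 173 176 178 180 186 184 185 180 176 177 176 178 171
  159 157 155 160 168]]
```

```bash
echo '{"drx":[0,0,0,0,0,0,0,0,0,0],"dry":[0,0,0,0,0,0,0,0,0,0],"drz":[0,0,0,0,0,0,0,0,0,0],"tx":[0.376,0.376,0.376,0.376,0.376,0.376,0.376,0.376,0.376,0.376],"ty":[0.596,0.596,0.596,0.596,0.596,0.596,0.596,0.596,0.596,0.596],"tz":[0,0,0,0,0,0,0,0,0,0],"aperture":[0.07,0.07,0.07,0.07,0.07,0.07,0.07,0.07,0.07,0.07]}' | python3 -m creep>/dev/null; echo '{"drx":[0,0,0,0,0,0],"dry":[0,0,0,0,0,0],"drz":[0,0,0,0,0,0],"tx":[0.376,0.376,0.376,0,0,0],"ty":[0.596,0.596,0.596,0,0,0],"tz":[0,0,0,0,0,0],"aperture":[0.07,0.07,0.07,0.07,0.07,0.07]}' | python3 -m creep
python3 - <<'E'
from h import *
im,M=snap('w15');print(M[:3,3])
hsv=cv2.cvtColor(im,cv2.COLOR_RGB2HSV)
m=((cv2.inRange(hsv,(0,110,15),(12,255,160))|cv2.inRange(hsv,(172,110,15),(180,255,160)))>0).astype(np.uint8)
m=cv2.morphologyEx(m,cv2.MORPH_CLOSE,np.ones((5,5)))
cs,_=cv2.findContours(m,cv2.RETR_EXTERNAL,cv2.CHAIN_APPROX_NONE);c=max(cs,key=cv2.contourArea)
print(cv2.contourArea(c),cv2.boundingRect(c),cv2.minAreaRect(c))
# fit: pose params (x,y,yaw), silhouette of box projected vs contour hull
from scipy.optimize import minimize
h=cv2.convexHull(c)[:,0,:].astype(float)
def sil(p):
    x,y,a=p;R=np.array([[np.cos(a),-np.sin(a)],[np.sin(a),np.cos(a)]])
    P=[proj('wrist',np.append(R@[sx*.0435,sy*.022]+[x,y],z),M) for sx in(-1,1) for sy in(-1,1) for z in(0,.036)]
    return cv2.convexHull(np.float32(P))
def cost(p):
    a=np.zeros((384,512),np.uint8);cv2.fillConvexPoly(a,np.int32(np.round(sil(p)*16)),1,shift=4)
    b=np.zeros_like(a);cv2.fillPoly(b,[c],1);return float((a!=b).sum())
r=minimize(cost,[.3335,.268,np.radians(51)],method='Nelder-Mead',options=dict(initial_simplex=[[.3335,.268,.89],[.341,.268,.89],[.3335,.276,.89],[.3335,.268,.99]],xatol=1e-4))
print(r.x,np.degrees(r.x[2]),r.fun)
go(r.x[0],r.x[1],.10,np.degrees(r.x[2])-90)
E
```

```text
clock: 29.0
eef_pos: [0.3482, 0.1646, 0.2307]
tool_rot: [[-0.914, 0.405, -0.001], [0.405, 0.914, -0.001], [0.0, -0.001, -1.0]]
force: [-0.7, 0.5, 0.1]
width: 0.0703
grasp_force: 0.0
[0.3482 0.1646 0.2307]
1534.5 (291, 108, 62, 41) ((321.47454833984375, 127.78662872314453), (59.480655670166016, 27.652297973632812), 16.389541625976562)
[0.3324 0.2687 0.9222] 52.83988262792616 453.0
tool d [0.0571 0.0891 0.1307] yaw_y 65.98422381570573
rz -76.85565881222044
```

Scaled: 0.03 m is 0.6, 0.029 m is 0.58, 7 degrees is 1.4.

```bash
echo '{"drx":[0,0,0,0,0,0,0,0,0,0],"dry":[0,0,0,0,0,0,0,0,0,0],"drz":[0,0,0,1.4,1.4,1.4,1.4,1.4,1.4,1.4],"tx":[0.38,0.38,0.38,0,0,0,0,0,0,0],"ty":[0.6,0.6,0.58,0,0,0,0,0,0,0],"tz":[0,0,0,0.6,0.6,0.6,0.6,0,0,0],"aperture":[0.07,0.07,0.07,0.07,0.07,0.07,0.07,0.07,0.07,0.07]}' | python3 -m creep; echo '{"drx":[0,0,0,0,0,0,0,0,0,0],"dry":[0,0,0,0,0,0,0,0,0,0],"drz":[1.4,1.4,1.4,1.4,1.4,1.4,1.4,1.2,0,0],"tx":[0,0,0,0,0,0,0,0,0,0],"ty":[0,0,0,0,0,0,0,0,0,0],"tz":[0,0,0,0,0,0,0,0,0,0],"aperture":[0.07,0.07,0.07,0.07,0.07,0.07,0.07,0.07,0.07,0.07]}' | python3 -m creep;python3 -c "
from h import *
go(.3328,.2685,-.022,-38)"
```

```text
clock: 29.88
eef_pos: [0.3329, 0.2676, 0.1102]
tool_rot: [[-0.284, 0.959, -0.002], [0.959, 0.284, -0.001], [-0.0, -0.002, -1.0]]
force: [-0.7, 0.1, 0.0]
width: 0.0698
grasp_force: 0.0
clock: 30.72
eef_pos: [0.3331, 0.2683, 0.111]
tool_rot: [[0.615, 0.789, -0.0], [0.789, -0.615, -0.0], [-0.0, 0.0, -1.0]]
force: [-0.4, 0.1, -0.6]
width: 0.0703
grasp_force: 0.0
tool d [-0.     -0.0004  0.133 ] yaw_y -37.94660459613085
rz 0.05339540386916042
```

Scaled: 0.035 m is 0.7, 0.03 m is 0.6.

```bash
echo '{"drx":[0,0,0,0,0,0,0],"dry":[0,0,0,0,0,0,0],"drz":[0,0,0,0,0,0,0],"tx":[0,0,0,0,0,0,0],"ty":[0,0,0,0,0,0,0],"tz":[0.6,0.7,0.7,0.46,0.18,0,0],"aperture":[0.07,0.07,0.07,0.07,0.07,0.07,0.07]}' | python3 -m creep; echo '{"drx":[0,0,0,0,0,0,0],"dry":[0,0,0,0,0,0,0],"drz":[0,0,0,0,0,0,0],"tx":[0,0,0,0,0,0,0],"ty":[0,0,0,0,0,0,0],"tz":[0,0,0,0,0,0,0],"aperture":[0.03,0.03,0.03,0.03,0.03,0.03,0.03]}' | python3 -m creep 30
```

```text
clock: 31.3
eef_pos: [0.3331, 0.2694, -0.0202]
tool_rot: [[0.615, 0.789, 0.001], [0.789, -0.615, 0.0], [0.001, 0.0, -1.0]]
force: [0.7, 0.7, 0.2]
width: 0.0702
grasp_force: 0.0
clock: 31.88
eef_pos: [0.333, 0.2697, -0.0201]
tool_rot: [[0.615, 0.789, 0.001], [0.789, -0.615, 0.0], [0.001, 0.001, -1.0]]
force: [-0.8, -1.1, 5.8]
width: 0.0418
grasp_force: 30.1
```

Scaled: 0.0263 m is 0.526, -0.02 m is -0.4.

```bash
echo '{"drx":[0,0,0,0,0,0,0,0,0,0],"dry":[0,0,0,0,0,0,0,0,0,0],"drz":[0,0,0,0,0,0,0,0,0,0],"tx":[0,0,0,0,0,0,0,-0.394,-0.394,-0.394],"ty":[0,0,0,0,0,0,0,0.526,0.526,0.526],"tz":[-0.4,-0.7,-0.8,-0.8,-0.8,-0.8,-0.6,0,0,0],"aperture":[0.03,0.03,0.03,0.03,0.03,0.03,0.03,0.03,0.03,0.03]}' | python3 -m creep 35; echo '{"drx":[0,0,0,0,0,0,0,0,0,0],"dry":[0,0,0,0,0,0,0,0,0,0],"drz":[0,0,0,0,0,0,0,0,0,0],"tx":[-0.394,-0.394,-0.394,-0.394,-0.394,-0.394,-0.394,-0.394,-0.394,-0.394],"ty":[0.526,0.526,0.526,0.526,0.526,0.526,0.526,0.526,0.526,0.526],"tz":[0,0,0,0,0,0,0,0,0,0],"aperture":[0.03,0.03,0.03,0.03,0.03,0.03,0.03,0.03,0.03,0.03]}' | python3 -m creep >/dev/null;echo '{"drx":[0,0,0,0,0,0,0,0,0,0],"dry":[0,0,0,0,0,0,0,0,0,0],"drz":[0,0,-1.32,-1.32,-1.32,-1.32,-1.32,-1.32,-1.32,-1.32],"tx":[-0.394,-0.394,0,0,0,0,0,0,0,0],"ty":[0.526,0.526,0,0,0,0,0,0,0,0],"tz":[0,0,0,0,0,0,0,0,0,0],"aperture":[0.03,0.03,0.03,0.03,0.03,0.03,0.03,0.03,0.03,0.03]}' | python3 -m creep; echo '{"drx":[0,0],"dry":[0,0],"drz":[0,0],"tx":[0,0],"ty":[0,0],"tz":[0,0],"aperture":[0.03,0.03]}' | python3 -m creep; python3 -c "
from h import *
go(.4709,-.2376,.10,14.75)"
```

```text
clock: 32.72
eef_pos: [0.3579, 0.1736, 0.2241]
tool_rot: [[0.613, 0.79, 0.0], [0.79, -0.613, 0.0], [0.0, 0.0, -1.0]]
force: [0.8, -0.5, -2.6]
width: 0.0418
grasp_force: 34.9
clock: 34.38
eef_pos: [0.4613, -0.2057, 0.223]
tool_rot: [[-0.262, 0.965, -0.002], [0.965, 0.262, 0.001], [0.002, -0.001, -1.0]]
force: [0.5, -0.0, -2.4]
width: 0.0415
grasp_force: 34.9
clock: 34.55
eef_pos: [0.4614, -0.2058, 0.2233]
tool_rot: [[-0.254, 0.967, -0.001], [0.967, 0.254, 0.001], [0.001, -0.001, -1.0]]
force: [0.5, -0.6, -2.1]
width: 0.0419
grasp_force: 34.9
tool d [-0.0333  0.0012  0.1233] yaw_y 14.70078751498018
rz -0.04921248501982234
```

Scaled: 0.02 m is 0.4, 0.035 m is 0.7.

```bash
echo '{"drx":[0,0,0,0,0,0,0,0,0,0],"dry":[0,0,0,0,0,0,0,0,0,0],"drz":[0,0,0,0,0,0,0,0,0,0],"tx":[-0.666,0,0,0,0,0,0,0,0,0],"ty":[0.02,0,0,0,0,0,0,0,0,0],"tz":[0,0.6,0.7,0.7,0.7,0.6,0.6,0.4,0,0],"aperture":[0.03,0.03,0.03,0.03,0.03,0.03,0.03,0.03,0.03,0.03]}' | python3 -m creep;echo '{"drx":[0,0],"dry":[0,0],"drz":[0,0],"tx":[0,0],"ty":[0,0],"tz":[0,0],"aperture":[0.03,0.03]}' | python3 -m creep; python3 -c "
from h import *
go(.4709,-.2376,-.020,14.75)"
```

```text
clock: 35.38
eef_pos: [0.4706, -0.2374, 0.0083]
tool_rot: [[-0.255, 0.967, -0.002], [0.967, 0.255, 0.002], [0.002, -0.002, -1.0]]
force: [0.3, -0.7, -1.6]
width: 0.0418
grasp_force: 34.9
clock: 35.55
eef_pos: [0.4728, -0.2393, 0.0112]
tool_rot: [[-0.256, 0.967, 0.003], [0.967, 0.256, -0.002], [-0.003, 0.002, -1.0]]
force: [0.2, -0.7, -1.4]
width: 0.0418
grasp_force: 34.9
tool d [ 0.0022 -0.0015  0.0312] yaw_y 14.824181869876991
rz 0.07418186987699471
```

Scaled: -0.001 m is -0.02, 0.013 m is 0.26.

```bash
echo '{"drx":[0,0,0,0,0],"dry":[0,0,0,0,0],"drz":[0,0,0,0,0],"tx":[0.04,0,0,0,0],"ty":[-0.02,0,0,0,0],"tz":[0.26,0.24,0,0,0],"aperture":[0.03,0.03,0.03,0.03,0.03]}' | python3 -m creep; for i in 1 2 3; do echo '{"drx":[0,0],"dry":[0,0],"drz":[0,0],"tx":[0,0],"ty":[0,0],"tz":[0.03,0],"aperture":[0.03,0.03]}' | python3 -m creep | grep -E 'eef|force: \['; done
```

```text
clock: 35.97
eef_pos: [0.4703, -0.2368, -0.0153]
tool_rot: [[-0.256, 0.967, 0.001], [0.967, 0.256, -0.001], [-0.001, 0.001, -1.0]]
force: [0.2, -0.1, -2.0]
width: 0.0418
grasp_force: 34.9
eef_pos: [0.4702, -0.2367, -0.017]
force: [0.7, -0.0, -1.8]
eef_pos: [0.4698, -0.2364, -0.0189]
force: [0.2, 0.3, -1.3]
eef_pos: [0.4701, -0.2366, -0.0201]
force: [-0.2, 0.8, 0.1]
```

Scaled: -0.02 m is -0.4, 0.001 m is 0.02.

```bash
echo '{"drx":[0,0,0,0,0,0,0,0,0,0],"dry":[0,0,0,0,0,0,0,0,0,0],"drz":[0,0,0,0,0,0,0,0,0,0],"tx":[0,0,0,0,0,0,0,0,0,0],"ty":[0,0,0,0,0,0,0,0,0,0],"tz":[0.02,0,0,0,0,-0.4,-0.7,-0.7,-0.8,-0.8],"aperture":[0.03,0.058,0.058,0.058,0.058,0.058,0.058,0.058,0.058,0.058]}' | python3 -m creep; echo '{"drx":[0,0,0,0,0,0,0],"dry":[0,0,0,0,0,0,0],"drz":[0,0,0,0,0,0,0],"tx":[0,-0.6,-0.6,-0.4,0,0,0],"ty":[0,0,0,0,0,0,0],"tz":[-0.8,-0.8,0,0,0,0,0],"aperture":[0.058,0.058,0.058,0.058,0.058,0.058,0.058]}' | python3 -m creep
python3 - <<'E'
from h import *
im,M=snap('w16');print(M[:3,3]);b=im[:,:,::-1].copy()
for X in [(.5773,-.2096,.117),(.3646,-.2656,.097),(.4709,-.2376,.036),(.3646,-.2656,.02),(.5773,-.2096,.024)]: print(X,proj('wrist',np.array(X),M))
cv2.imwrite('pics/w16c.png',cv2.resize(b[0:220,110:410],(800,587),interpolation=cv2.INTER_CUBIC))
E
```

```text
clock: 37.3
eef_pos: [0.4692, -0.2359, 0.1498]
tool_rot: [[-0.256, 0.967, -0.001], [0.967, 0.256, 0.001], [0.001, -0.001, -1.0]]
force: [-0.5, -0.4, 0.4]
width: 0.058
grasp_force: 0.0
clock: 37.88
eef_pos: [0.4886, -0.3079, 0.2211]
tool_rot: [[-0.257, 0.967, -0.001], [0.967, 0.257, 0.001], [0.002, -0.001, -1.0]]
force: [0.3, 0.0, -0.2]
width: 0.0579
grasp_force: 0.0
[ 0.4886 -0.3079  0.2211]
(0.5773, -0.2096, 0.117) [360.9295 117.2137]
(0.3646, -0.2656, 0.097) [166.0896 116.6207]
(0.4709, -0.2376, 0.036) [260.6328 115.0572]
(0.3646, -0.2656, 0.02) [182.6844 116.6948]
(0.5773, -0.2096, 0.024) [339.216  117.1306]
```

View pics/w16c.png

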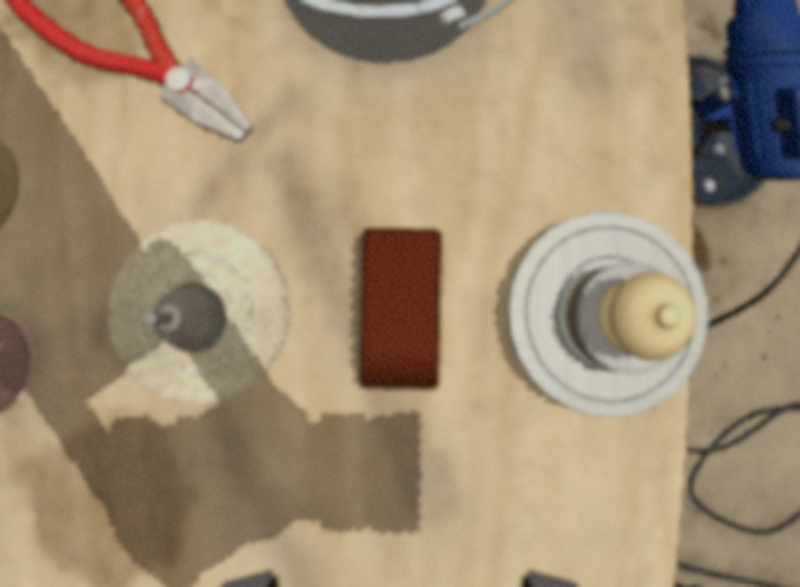

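The last picture shows the following:
- **Bar:** at (400,307), square across the line and midway between the wheel (199,312) and the turntable (608,313).
- **Cone:** upright on the wheel, tip at (150,317).
- **Finial:** upright on the tin, tip at (668,316) against an expected (669,313).

All are within about 3 mm, so I'm handing the job in.

```bash
python3 -c "
from plant import manip
print(manip.job_done())"
```

```text
the job is handed in; nothing more can be done
None
```

The job is handed in: the tin stands on the turntable with the finial on its lid, the felt cone stands on the wheel, and the long bar lies square midway between, all within about 3 mm by the wrist camera, with the bystanders left alone and about 38 s used of 128 s.

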